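# Unstack the storage tins into their trays

### The job

Four steel tins have been left in two stacks on the pizza counter: take the stacks apart, one tin at a time with the small tin off before the large one beneath it is lifted, and stand each tin flat inside the black tray of its own shape and size (large square, large round, small square, small round). Keep the tins upright and leave the cheese shaker and the spice jar standing where they are.

Things in the scene. Friction and masses are not known exactly. Their poses are not given: they have to be found in the camera images.
- large_square_tin_center (a point): Large square tin: closed plain steel tin with a flat pale lid edged by a thin dark sealing band, upright, straight-sided, 64 x 64 mm, 56 mm high, 0.14 to 0.28 kg, stiff. The point is its centre, half-way up (28 mm over its underside), z up, x and y square to its sides. At the start it stands on the counter (z = 0) and carries one of the two small tins on its lid.
- large_round_tin_center (a point): Large round tin: closed plain steel tin with a flat pale lid edged by a thin dark sealing band, upright, straight-sided, 64 mm in diameter, 56 mm high, 0.14 to 0.28 kg, stiff. The point is its centre, half-way up (28 mm over its underside), z up. At the start it stands on the counter (z = 0) and carries one of the two small tins on its lid.
- small_square_tin_center (a point): Small square tin: closed plain steel tin with a flat pale lid edged by a thin dark sealing band, upright, straight-sided, 42 x 42 mm, 56 mm high, 0.14 to 0.28 kg, stiff. The point is its centre, half-way up (28 mm over its underside), z up, x and y square to its sides. At the start it stands on the lid of either of the two large tins, within 5 mm of that tin's middle, turned any way.
- small_round_tin_center (a point): Small round tin: closed plain steel tin with a flat pale lid edged by a thin dark sealing band, upright, straight-sided, 42 mm in diameter, 56 mm high, 0.14 to 0.28 kg, stiff. The point is its centre, half-way up (28 mm over its underside), z up. At the start it stands on the lid of either of the two large tins, within 5 mm of that tin's middle, turned any way.
- large_square_tray: Large square tray, home of the large square tin: low black tray fixed to the counter, 80 x 80 mm inside, 88 x 88 mm outside; floor 2 mm thick, upright rim 4 mm wide whose top is 7 mm over the counter (keep fingertips above the rim), so 8 mm of play each side of the tin. Origin: centre of its underside, at counter height; z up, x and y square to its sides: the tin must be turned to match.
- large_round_tray: Large round tray, home of the large round tin: low black tray fixed to the counter, 80 mm inside, 88 mm outside diameter; floor 2 mm thick, upright rim 4 mm wide whose top is 7 mm over the counter (keep fingertips above the rim), so 8 mm of play each side of the tin. Origin: centre of its underside, at counter height; z up.
- small_square_tray: Small square tray, home of the small square tin: low black tray fixed to the counter, 58 x 58 mm inside, 66 x 66 mm outside; floor 2 mm thick, upright rim 4 mm wide whose top is 7 mm over the counter (keep fingertips above the rim), so 8 mm of play each side of the tin. Origin: centre of its underside, at counter height; z up, x and y square to its sides: the tin must be turned to match.
- small_round_tray: Small round tray, home of the small round tin: low black tray fixed to the counter, 58 mm inside, 66 mm outside diameter; floor 2 mm thick, upright rim 4 mm wide whose top is 7 mm over the counter (keep fingertips above the rim), so 8 mm of play each side of the tin. Origin: centre of its underside, at counter height; z up.
- cheese_shaker: Bystander: small glass shaker with a pale perforated cap, 44 mm in diameter, 90 mm high, standing loose at the back between the work places. Origin: centre of its underside. To be left alone.
- spice_jar: Bystander: clear spice jar with black cap, 41 mm in diameter, 105 mm high, standing loose at the back between the work places. Origin: centre of its underside. To be left alone.
Not all that is in view belongs to the job. What is shaped like the part that bears large_square_tin_center but purple is not meant.

How it is judged:
By the outcome, as a careful person would: the job done as asked, in the order asked, and still so for the second after the job is handed in, with the robot touching nothing.
It also fails if it takes over 112 s, if anything falls off the work surface, if the arm or the gripper's body presses on something with over 40 N, if the wrist force passes 120 N, or if a joint passes its speed limit or range.

### The arm

A 6-joint arm with a two-finger parallel gripper is mounted at the origin on a cart in front of the work surface, level with it; the furniture and walls round the work are solid. World frame = base frame: x ahead of the robot, y to its left, z up, the work surface at z = 0. Lengths are in m, angles in degrees, forces in N, time in s.
With the tool pointing down it reaches from about 0.375 to 0.9 m from the base axis. Payload 3.1 kg.
Tool frame: the origin (TCP) lies between the finger pads; the fingertips stand 22 mm ahead of it and the grasp point (between the pads) lies 3 mm ahead of it; y points along the fingers, x is the direction in which the jaws open and shut, and the axes are right-handed (so a half turn about y gives the same grasp; the last joint's range is limited). The gripper opens to 87 mm and grips with 3 to 60 N. Pads are 19 mm wide; open, the fingers measure 117 mm over their backs; the gripper's body (75 mm by 190 mm) begins 51 mm behind the grasp point.
Start: joints at [-74.456, 30.224, 82.088, -0, 67.689, -10.227], TCP at [0.272, -0.563, 0.245] pointing down, gripper open.
Joint ranges: [-176.69, 176.69], [-43.24, 126.21], [12.49, 139.97], [-82, 262], [0, 151.66], [-163.58, 163.58]. Speed limits (degrees/s): [159.86, 159.86, 180, 180, 180, 180].

### API

Orientations are given as a 3x3 rotation matrix whose columns are the frame's x, y, z axes.
In Python, from rig import bot, imaging, workorder gives the robot as it stands. The module is installed in compiled form; this text tells all that it offers.
- The arm moves only by the tool drive_tool, never from a script. Its argument "commands" is a list of rows, each an object of numbers: "dx", "dy", "dz": the shift along the tool's x, y, z normalised to -1 to 1, where 1 is 4 cm; "wx", "wy", "wz": the turn, a rotation vector about the tool's x, y, z normalised to -1 to 1, where 1 is pi/2 rad; "grip": the finger opening in mm, from 0 to 87. In form: [{"dx": .., "dy": .., "dz": .., "wx": .., "wy": .., "wz": .., "grip": ..}, ...]. A call has 1 to 8 rows; each row shifts and turns the commanded pose from where the row before left it, along the tool's axes as they then stand; what a row does not reach is not made up. A row lasts 1/8 s, in which the tool goes at most 62.5 mm and 10.7 degrees, less where a joint would pass 70% of its speed; a pose out of reach is approached as far as the arm can. A call with a number of a shift or a turn outside -1 to 1 is refused whole. A call with a gripper value outside its range is refused whole. The fingers move at their own pace and stop on an object; the grip force is fixed at half the most. Time passes only in rows, so rows that do not move let the fingers close. It gives the time, the measured TCP pose, the force and the opening at its end, in the units of the state.
- bot.read_state(): the state, without advancing time (a new reading comes with each control period).
- imaging.capture(name): name is "scene" or "top"; returns (picture, depth): 480x640x3 uint8, red, green, blue; 480x640 float32, m along the optical axis (not along the pixel's ray), 0 where there is no reading.
- imaging.get_calibration(name): a dict with "mtx" (3x3 intrinsics, pixels), "world_to_cam" (4x4, takes a point from world to camera coordinates). Camera axes: x right, y down, z forward; pixel columns grow to the right and rows downward; lengths in m; the calibration is good to about 2 mm. A picture is of the moment at which its call begins. get_calibration takes no time and is no camera call.
- workorder.hand_in(): hands the job in, once; it reports no verdict.
The state is a dict: "time_s": time; "joint_positions": joint angles; "qvel": joint speeds; "tau": joint torques, N m; "position": TCP position; "tcp_rot": TCP orientation; "force": force on the tool from outside, world axes, zero at the start; "moment": the same for the moment, N m; "opening": opening from 0.0 (shut) to 1.0 (fully open).
Only numpy, scipy, OpenCV 4.12 (cv2) and the standard library are available. Lean on these libraries where they do the work, as an engineer would, in place of code of your own. Each camera call takes 0.05 s, during which the arm holds its last target. There are 200 camera calls.

## Working session

There is one attempt and no reset: what is moved stays moved. The work goes in short steps, Python scripts to look and compute and a tool call to move; the robot and the scene stay as the last step left them, time stands still between calls to the robot, and variables do not carry over. Pictures are saved under pics/ and viewed, on a budget of 14 in all, crops included, one or two more only if the job needs it, and the job is handed in when it is done.

Besides the shell and the picture viewer there is one more tool, called after ">>>" by a JSON object that holds its "method" and its "body". drive_tool: Moves the arm, as the interface text tells. Its arguments: {"type":"object","properties":{"commands":{"type":"array"}},"required":["commands"]}

```bash
mkdir -p pics; python3 - <<'E'
from rig import bot, imaging
import cv2, numpy as np
for n in ("scene","top"):
    p,d=imaging.capture(n); cv2.imwrite(f"pics/{n}0.png",p[:,:,::-1]); np.savez(f"{n}0.npz",p=p,d=d)
    c=imaging.get_calibration(n); print(n,np.round(c["mtx"],1).tolist()); print(np.round(c["world_to_cam"],3).tolist())
s=bot.read_state(); print(s["time_s"],s["tcp_rot"],s["force"])
E
```

```text
scene [[560.2, 0.0, 326.4], [0.0, 560.2, 239.8], [0.0, 0.0, 1.0]]
[[-0.863, -0.505, 0.004, 0.486], [-0.235, 0.394, -0.889, 0.191], [0.447, -0.768, -0.458, 1.361], [0.0, 0.0, 0.0, 1.0]]
top [[559.5, 0.0, 307.9], [0.0, 559.5, 240.2], [0.0, 0.0, 1.0]]
[[-0.003, -1.0, 0.007, 0.018], [-0.983, 0.002, -0.186, 0.542], [0.186, -0.008, -0.983, 1.409], [0.0, 0.0, 0.0, 1.0]]
0.1 [[ 4.34819836e-01 -5.19977406e-04  9.00517318e-01]
 [-9.00515481e-01  1.84994352e-03  4.34820017e-01]
 [-1.89200276e-03 -9.99998154e-01  3.36144434e-04]] [-0.08945531 -0.09209967 -0.022925  ]
```

View pics/scene0.png

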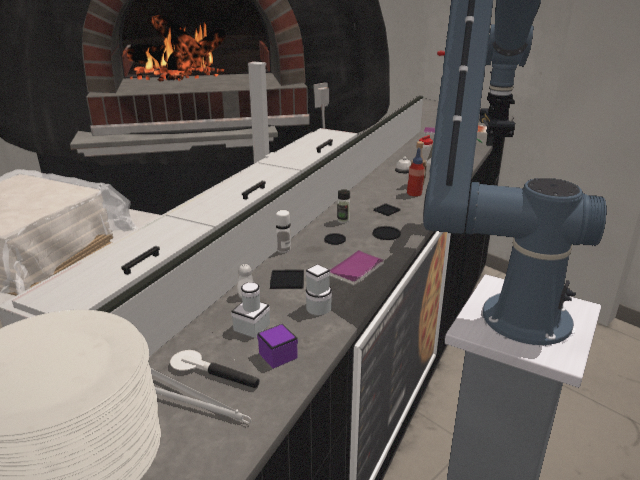

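View pics/top0.png

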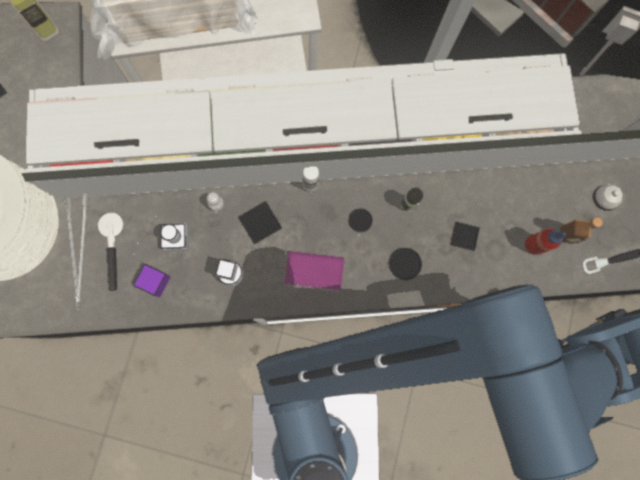

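The top view shows these candidates:
- **Small round tin on large square tin:** (172,235).
- **Small square tin on large round tin:** (228,271).
- **Purple decoy tin:** (151,280).
- **Trays:** large square (260,222), small round (360,219), large round (405,264), small square (465,236).
- **Jars to leave alone:** (311,178) and (413,198), plus the pale item at (215,202).

I'll check the two steel stacks in a close crop and measure them.

```bash
cat > h.py <<'E'
import numpy as np, cv2
from rig import imaging, bot
def ray(n,uv,z):
    c=imaging.get_calibration(n); T=np.array(c["world_to_cam"]); R,t=T[:3,:3],T[:3,3]
    d=R.T@np.linalg.solve(np.array(c["mtx"]),[uv[0],uv[1],1.]); o=-R.T@t
    return o+d*(z-o[2])/d[2]
def cast(n,pts,z): return np.array([ray(n,p,z) for p in np.reshape(pts,(-1,2))])
def height(n,d,uv):
    c=imaging.get_calibration(n); T=np.array(c["world_to_cam"]); u,v=uv; Z=d[int(v),int(u)]
    p=np.linalg.solve(np.array(c["mtx"]),[u,v,1.])*Z
    return T[:3,:3].T@(p-T[:3,3])
def shape(n,mask,z,amin=40):
    """world rect/centre of each contour of mask cast on plane z"""
    out=[]
    for k in cv2.findContours(mask.astype(np.uint8),cv2.RETR_EXTERNAL,cv2.CHAIN_APPROX_NONE)[0]:
        if cv2.contourArea(k)<amin: continue
        w=cast(n,k[:,0].astype(float),z)[:,:2].astype(np.float32)
        r=cv2.minAreaRect(w*1000)
        out.append((k[:,0].mean(0).round(),np.round(r[0],1),np.round(r[1],1),round(r[2],1),round(cv2.contourArea(w*1000)/(r[1][0]*r[1][1]+1e-9),2)))
    return out
E
python3 - <<'E'
from h import *
a=np.load("top0.npz");p,d=a["p"],a["d"]; g=p.max(2)
dark=(g<48); roi=np.zeros_like(dark); roi[195:285,235:490]=1
for s in shape("top",dark&roi,0.005,150): print("tray",*s)
for uv in [(170,231),(226,268),(180,243),(235,276),(172,235),(228,271),(182,228),(260,222),(311,175),(413,195),(215,200),(300,270),(151,280)]: print(uv,height("top",d,uv).round(3),p[uv[1],uv[0]])
b=np.load("scene0.npz")["p"]
A=cv2.resize(p[205:305,120:260],None,fx=5.7,fy=5.7,interpolation=cv2.INTER_CUBIC)[:, :800]
cv2.imwrite("pics/c1.png",A[:,:,::-1])
B=cv2.resize(b[255:355,220:350],None,fx=6,fy=6,interpolation=cv2.INTER_CUBIC); cv2.imwrite("pics/c2.png",B[:,:,::-1])
E
```

```text
(170, 231) [0.553 0.361 0.117] [236 233 234]
(226, 268) [0.46  0.219 0.116] [238 234 235]
(180, 243) [0.533 0.347 0.061] [238 235 236]
(235, 276) [0.448 0.204 0.054] [203 200 198]
(172, 235) [0.544 0.356 0.112] [236 233 234]
(228, 271) [0.454 0.215 0.11 ] [238 235 235]
(182, 228) [0.574 0.344 0.058] [230 227 228]
(260, 222) [0.601 0.146 0.003] [59 58 58]
(311, 175) [0.695 0.009 0.129] [227 226 219]
(413, 195) [ 0.648 -0.251  0.106] [67 65 58]
(215, 200) [0.642 0.256 0.084] [207 201 194]
(300, 270) [0.469 0.037 0.008] [151  82 126]
(151, 280) [0.438 0.419 0.055] [145  78 181]
```

View pics/c1.png

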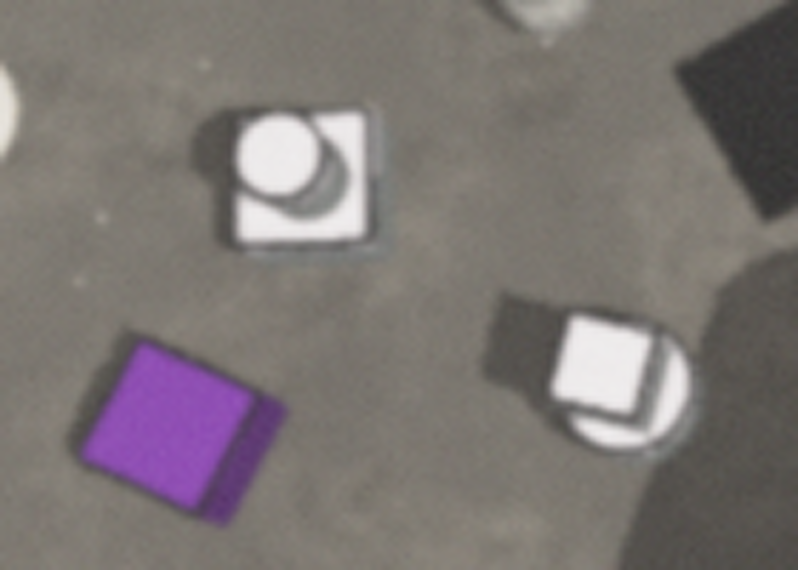

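View pics/c2.png

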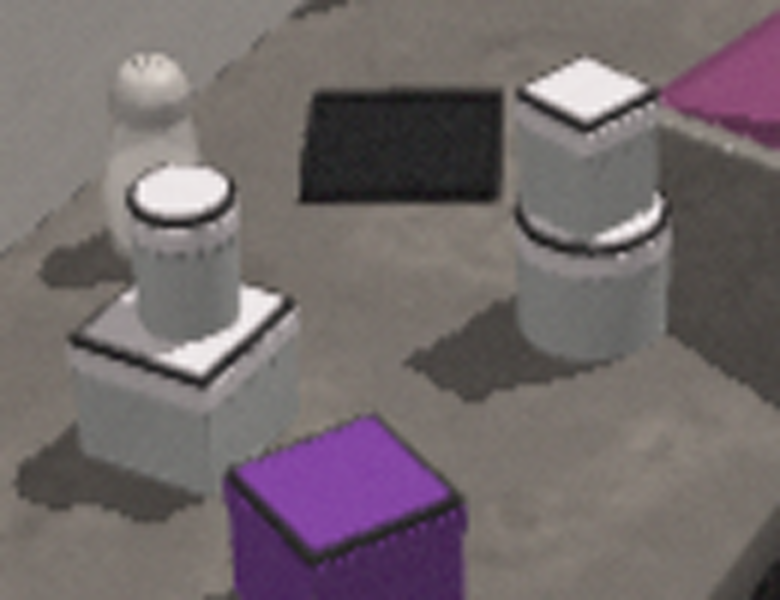

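The crop confirms the choice. The small round tin stands on the large square one (crop px 280,155) and the small square tin on the large round one (crop px 600,365). The purple tin at crop px (170,425) is the decoy.

```bash
python3 - <<'E'
from h import *
for n,roi in (("top",(195,285,235,490)),("scene",(195,295,260,410))):
    a=np.load(n+"0.npz");p,d=a["p"],a["d"]; g=cv2.GaussianBlur(p.max(2),(3,3),0)
    r=np.zeros(g.shape,bool); r[roi[0]:roi[1],roi[2]:roi[3]]=1
    for th in (62,70):
        print(n,th)
        for s in shape(n,(g<th)&r,0.006,60): print("tray",*s)
    r[:]=0
    if n=="top": r[215:300,155:250]=1
    else: r[260:330,225:335]=1
    for z in (0.112,0.056):
        for s in shape(n,(p.min(2)>218)&r,z,8): print("lid",z,*s)
E
```

```text
top 62
tray [405. 264.] [ 486.9 -243. ] [80.4 79.3] 44.0 0.77
tray [465. 236.] [ 562.4 -406.8] [60.3 58.1] 75.5 0.91
tray [360. 220.] [ 606.  -125.2] [54.5 50. ] 89.9 0.82
tray [260. 222.] [600.8 146.4] [79.2 79.1] 31.1 0.93
top 70
tray [405. 264.] [ 486.4 -242.8] [81.6 84.2] 62.3 0.77
tray [464. 236.] [ 562.1 -406.5] [63.9 61.4] 75.5 0.91
tray [360. 220.] [ 606.  -126.5] [57.2 55.5] 89.9 0.82
tray [260. 222.] [600.8 146.6] [82.7 82.4] 31.1 0.94
tray [414. 198.] [ 664.5 -274.1] [33.4 22.6] 89.9 0.75
lid 0.112 [237. 274.] [446.5 190.6] [ 6.8 28.1] 75.3 0.53
lid 0.112 [225. 269.] [459.6 221.6] [31.1 31.2] 75.8 0.86
lid 0.112 [173. 243.] [528.1 354.4] [20.2 47.2] 2.2 0.3
lid 0.112 [181. 229.] [557.  338.1] [21.  12.5] 2.2 0.45
lid 0.112 [168. 232.] [553.2 365.4] [28.5 27.4] 2.4 0.83
lid 0.056 [237. 274.] [453.6 197.3] [ 7.1 29.3] 75.3 0.53
lid 0.056 [225. 269.] [467.3 229.5] [32.4 32.5] 75.8 0.86
lid 0.056 [173. 243.] [538.6 367.7] [21.  49.1] 2.2 0.3
lid 0.056 [181. 229.] [568.7 350.8] [21.8 13. ] 2.2 0.45
lid 0.056 [168. 232.] [564.7 379.2] [29.7 28.6] 2.4 0.83
scene 62
tray [287. 279
[... 409 characters left out ...]
 [87.1 93.2] 30.7 0.96
tray [397. 277.] [345.  -19.3] [ 19.9 220.2] 4.1 0.73
tray [335. 239.] [ 602.2 -118.4] [61.7 67.1] 30.8 0.81
tray [387. 233.] [ 483.7 -240.7] [87.9 93.2] 26.1 0.76
tray [342. 212.] [ 680.6 -305.2] [ 33.3 114.4] 28.5 0.83
tray [386. 209.] [ 560.6 -400.9] [75.  70.9] 75.9 0.85
tray [268. 200.] [ 957.1 -251. ] [ 30.2 127.2] 3.6 0.65
lid 0.112 [257. 310.] [482.1 433.2] [13.8 47.3] 1.2 0.42
lid 0.112 [250. 286.] [552.8 365.7] [30.  25.7] 30.7 0.77
lid 0.112 [317. 269.] [459.  221.9] [30.2 30.7] 76.6 0.81
lid 0.056 [257. 310.] [533.7 368.7] [14.9 51.2] 1.2 0.42
lid 0.056 [250. 286.] [610.3 295.5] [32.5 27.8] 30.7 0.77
lid 0.056 [317. 269.] [508.8 139.9] [32.7 33.2] 76.6 0.81
```

The measurements agree across the two views:

| Item | Position (m) | Side angle |
|---|---|---|
| Small round tin | (0.553, 0.366) | – |
| Small square tin | (0.459, 0.222) | -14° |
| Small round tray | (0.606, -0.124) | – |
| Small square tray | (0.562, -0.406) | 76° |
| Large square tray | (0.600, 0.148) | 31° |
| Large round tray | (0.486, -0.243) | – |

First I'll turn the tool to -14°, then go to the small round tin.

>>> {"method": "drive_tool", "body": {"commands": [{"wy": -0.111}, {"wy": -0.111}, {"wy": -0.111}, {"wy": -0.111}, {"wy": -0.111}, {"dz": 1}, {"dz": 1}, {"dz": 1}]}}

```text
schema error: expected keys dx, dy, dz, wx, wy, wz, grip
```

```bash
cat > go.py <<'E'
import sys; from h import *
s=bot.read_state(); R=np.array(s["tcp_rot"]); p=np.array(s["position"])
yaw=np.degrees(np.arctan2(R[1,0],R[0,0]))
print("t",round(s["time_s"],2),"pos",p.round(4),"yaw",round(yaw,1),"tilt",R[:,1].round(3),"open",round(s["opening"]*87,1),"F",np.round(s["force"],1),"j6",round(s["joint_positions"][5]))
if len(sys.argv)>3:
    t=np.array([float(v) for v in sys.argv[1:4]]); print("units dx,dy,dz:",(R.T@(t-p)/0.04).round(2))
    if len(sys.argv)>4: print("wy total",round(-(float(sys.argv[4])-yaw)/90,3))
E
python3 go.py .553 .366 .245 -14
```

```text
t 0.1 pos [ 0.2716 -0.5622  0.2437] yaw -64.2 tilt [-0.001  0.002 -1.   ] open 87.0 F [-0.1 -0.1 -0. ] j6 -10
units dx,dy,dz: [-1.784e+01  1.000e-02  1.643e+01]
wy total -0.558
```

>>> {"method": "drive_tool", "body": {"commands": [{"dx": 0, "dy": 0, "dz": 0, "wx": 0, "wy": -0.111, "wz": 0, "grip": 87}, {"dx": 0, "dy": 0, "dz": 0, "wx": 0, "wy": -0.111, "wz": 0, "grip": 87}, {"dx": 0, "dy": 0, "dz": 0, "wx": 0, "wy": -0.111, "wz": 0, "grip": 87}, {"dx": 0, "dy": 0, "dz": 0, "wx": 0, "wy": -0.111, "wz": 0, "grip": 87}, {"dx": 0, "dy": 0, "dz": 0, "wx": 0, "wy": -0.111, "wz": 0, "grip": 87}, {"dx": 0, "dy": 0, "dz": 1, "wx": 0, "wy": 0, "wz": 0, "grip": 87}, {"dx": 0, "dy": 0, "dz": 1, "wx": 0, "wy": 0, "wz": 0, "grip": 87}, {"dx": 0, "dy": 0, "dz": 1, "wx": 0, "wy": 0, "wz": 0, "grip": 87}]}}

```text
time_s: 1.1
position: [0.3014, -0.4451, 0.2441]
tcp_rot: [[0.969, -0.0, 0.247], [-0.247, 0.001, 0.969], [-0.001, -1.0, 0.001]]
force: [0.2, 0.2, 0.6]
opening: 0.997
```

```bash
python3 go.py .553 .366 .245 -14
```

```text
t 1.1 pos [ 0.3014 -0.4451  0.2441] yaw -14.3 tilt [-0.     0.001 -1.   ] open 86.8 F [0.2 0.2 0.6] j6 -54
units dx,dy,dz: [ 1.09 -0.   21.2 ]
wy total -0.003
```

>>> {"method": "drive_tool", "body": {"commands": [{"dx": 0.05, "dy": 0, "dz": 1, "wx": 0, "wy": 0, "wz": 0, "grip": 87}, {"dx": 0.05, "dy": 0, "dz": 1, "wx": 0, "wy": 0, "wz": 0, "grip": 87}, {"dx": 0.05, "dy": 0, "dz": 1, "wx": 0, "wy": 0, "wz": 0, "grip": 87}, {"dx": 0.05, "dy": 0, "dz": 1, "wx": 0, "wy": 0, "wz": 0, "grip": 87}, {"dx": 0.05, "dy": 0, "dz": 1, "wx": 0, "wy": 0, "wz": 0, "grip": 87}, {"dx": 0.05, "dy": 0, "dz": 1, "wx": 0, "wy": 0, "wz": 0, "grip": 87}, {"dx": 0.05, "dy": 0, "dz": 1, "wx": 0, "wy": 0, "wz": 0, "grip": 87}, {"dx": 0.05, "dy": 0, "dz": 1, "wx": 0, "wy": 0, "wz": 0, "grip": 87}]}}

```text
time_s: 2.1
position: [0.3959, -0.139, 0.2444]
tcp_rot: [[0.969, -0.0, 0.247], [-0.247, 0.0, 0.969], [-0.0, -1.0, 0.0]]
force: [0.6, 0.4, -0.0]
opening: 1.002
```

>>> {"method": "drive_tool", "body": {"commands": [{"dx": 0.05, "dy": 0, "dz": 1, "wx": 0, "wy": 0, "wz": 0, "grip": 87}, {"dx": 0.05, "dy": 0, "dz": 1, "wx": 0, "wy": 0, "wz": 0, "grip": 87}, {"dx": 0.05, "dy": 0, "dz": 1, "wx": 0, "wy": 0, "wz": 0, "grip": 87}, {"dx": 0.05, "dy": 0, "dz": 1, "wx": 0, "wy": 0, "wz": 0, "grip": 87}, {"dx": 0.05, "dy": 0, "dz": 1, "wx": 0, "wy": 0, "wz": 0, "grip": 87}, {"dx": 0.05, "dy": 0, "dz": 1, "wx": 0, "wy": 0, "wz": 0, "grip": 87}, {"dx": 0.05, "dy": 0, "dz": 1, "wx": 0, "wy": 0, "wz": 0, "grip": 87}, {"dx": 0.05, "dy": 0, "dz": 1, "wx": 0, "wy": 0, "wz": 0, "grip": 87}]}}

```text
time_s: 3.1
position: [0.4902, 0.1671, 0.2443]
tcp_rot: [[0.969, -0.001, 0.246], [-0.246, -0.0, 0.969], [-0.001, -1.0, -0.0]]
force: [0.6, -0.1, 0.1]
opening: 1.001
```

```bash
python3 go.py .553 .366 .245 -14
```

```text
t 3.1 pos [0.4902 0.1671 0.2443] yaw -14.3 tilt [-0.001 -0.    -1.   ] open 87.1 F [ 0.6 -0.1  0.1] j6 21
units dx,dy,dz: [ 0.3  -0.02  5.2 ]
wy total -0.003
```

>>> {"method": "drive_tool", "body": {"commands": [{"dx": 0.06, "dy": 0, "dz": 1, "wx": 0, "wy": 0, "wz": 0, "grip": 87}, {"dx": 0.06, "dy": 0, "dz": 1, "wx": 0, "wy": 0, "wz": 0, "grip": 87}, {"dx": 0.06, "dy": 0, "dz": 1, "wx": 0, "wy": 0, "wz": 0, "grip": 87}, {"dx": 0.06, "dy": 0, "dz": 1, "wx": 0, "wy": 0, "wz": 0, "grip": 87}, {"dx": 0.06, "dy": 0, "dz": 0.7, "wx": 0, "wy": 0, "wz": 0, "grip": 87}, {"dx": 0, "dy": 0.5, "dz": 0.3, "wx": 0, "wy": 0, "wz": 0, "grip": 87}, {"dx": 0, "dy": 0.5, "dz": 0, "wx": 0, "wy": 0, "wz": 0, "grip": 87}, {"dx": 0, "dy": 0.5, "dz": 0, "wx": 0, "wy": 0, "wz": 0, "grip": 87}]}}

```text
time_s: 4.1
position: [0.5499, 0.3557, 0.182]
tcp_rot: [[0.969, -0.003, 0.247], [-0.247, -0.002, 0.969], [-0.003, -1.0, -0.003]]
force: [0.6, -0.2, -0.7]
opening: 1.005
```

```bash
python3 go.py .553 .366 .093 -14
```

```text
t 4.1 pos [0.5499 0.3557 0.182 ] yaw -14.3 tilt [-0.003 -0.002 -1.   ] open 87.4 F [ 0.6 -0.2 -0.7] j6 37
units dx,dy,dz: [0.02 2.22 0.27]
wy total -0.003
```

>>> {"method": "drive_tool", "body": {"commands": [{"dx": 0.02, "dy": 0, "dz": 0.25, "wx": 0, "wy": 0, "wz": 0, "grip": 87}, {"dx": 0, "dy": 0.75, "dz": 0, "wx": 0, "wy": 0, "wz": 0, "grip": 87}, {"dx": 0, "dy": 0.75, "dz": 0, "wx": 0, "wy": 0, "wz": 0, "grip": 87}, {"dx": 0, "dy": 0.6, "dz": 0, "wx": 0, "wy": 0, "wz": 0, "grip": 87}, {"dx": 0, "dy": 0, "dz": 0, "wx": 0, "wy": 0, "wz": 0, "grip": 87}]}}

```text
time_s: 4.72
position: [0.5532, 0.3656, 0.0987]
tcp_rot: [[0.969, -0.004, 0.247], [-0.247, -0.002, 0.969], [-0.003, -1.0, -0.003]]
force: [0.1, 1.1, 0.2]
opening: 1.0
```

```bash
python3 go.py .553 .366 .093 -14; python3 - <<'E'
from h import *
p,d=imaging.capture("scene"); cv2.imwrite("pics/c3.png",cv2.resize(p[195:335,200:370],None,fx=4,fy=4,interpolation=cv2.INTER_CUBIC)[:,:,::-1])
E
```

```text
t 4.72 pos [0.5532 0.3656 0.0987] yaw -14.3 tilt [-0.004 -0.002 -1.   ] open 87.0 F [0.1 1.1 0.2] j6 38
units dx,dy,dz: [-0.01  0.14  0.01]
wy total -0.003
```

View pics/c3.png

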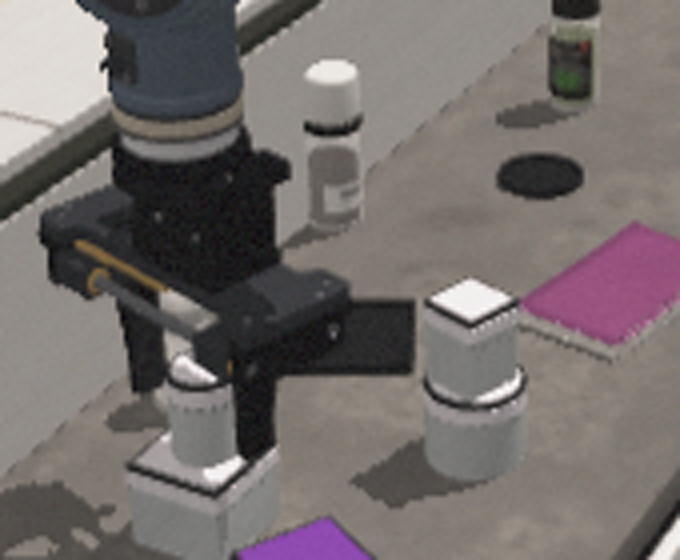

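The jaws straddle the small round tin (crop px 200,420), well clear of the large lid. I'll go 5 mm lower, then close and lift.

>>> {"method": "drive_tool", "body": {"commands": [{"dx": 0, "dy": 0.14, "dz": 0, "wx": 0, "wy": 0, "wz": 0, "grip": 36}, {"dx": 0, "dy": 0, "dz": 0, "wx": 0, "wy": 0, "wz": 0, "grip": 36}, {"dx": 0, "dy": 0, "dz": 0, "wx": 0, "wy": 0, "wz": 0, "grip": 36}, {"dx": 0, "dy": 0, "dz": 0, "wx": 0, "wy": 0, "wz": 0, "grip": 36}, {"dx": 0, "dy": 0, "dz": 0, "wx": 0, "wy": 0, "wz": 0, "grip": 36}, {"dx": 0, "dy": 0, "dz": 0, "wx": 0, "wy": 0, "wz": 0, "grip": 36}, {"dx": 0, "dy": 0, "dz": 0, "wx": 0, "wy": 0, "wz": 0, "grip": 36}]}}

```text
time_s: 5.65
position: [0.554, 0.3662, 0.0951]
tcp_rot: [[0.969, -0.001, 0.247], [-0.247, -0.0, 0.969], [-0.001, -1.0, -0.0]]
force: [-1.2, -0.1, 1.6]
opening: 0.475
```

```bash
python3 go.py .606 -.124 .19 -14
```

```text
t 5.65 pos [0.554  0.3662 0.0951] yaw -14.3 tilt [-0.001 -0.    -1.   ] open 41.4 F [-1.2 -0.1  1.6] j6 38
units dx,dy,dz: [  4.28  -2.37 -11.56]
wy total -0.003
```

>>> {"method": "drive_tool", "body": {"commands": [{"dx": 0, "dy": -0.3, "dz": 0, "wx": 0, "wy": 0, "wz": 0, "grip": 36}, {"dx": 0, "dy": -0.5, "dz": 0, "wx": 0, "wy": 0, "wz": 0, "grip": 36}, {"dx": 0, "dy": -0.6, "dz": 0, "wx": 0, "wy": 0, "wz": 0, "grip": 36}, {"dx": 0, "dy": -0.6, "dz": 0, "wx": 0, "wy": 0, "wz": 0, "grip": 36}, {"dx": 0, "dy": -0.5, "dz": 0, "wx": 0, "wy": 0, "wz": 0, "grip": 36}, {"dx": 0, "dy": 0, "dz": -0.3, "wx": 0, "wy": 0, "wz": 0, "grip": 36}, {"dx": 0.1, "dy": 0, "dz": -0.6, "wx": 0, "wy": 0, "wz": 0, "grip": 36}, {"dx": 0.1, "dy": 0, "dz": -0.8, "wx": 0, "wy": 0, "wz": 0, "grip": 36}]}}

```text
time_s: 6.65
position: [0.5446, 0.2972, 0.1945]
tcp_rot: [[0.969, -0.001, 0.246], [-0.246, -0.001, 0.969], [-0.0, -1.0, -0.001]]
force: [0.4, 0.6, -2.2]
opening: 0.475
```

>>> {"method": "drive_tool", "body": {"commands": [{"dx": 0.3, "dy": 0, "dz": -0.9, "wx": 0, "wy": 0, "wz": 0, "grip": 36}, {"dx": 0.4, "dy": 0, "dz": -0.9, "wx": 0, "wy": 0, "wz": 0, "grip": 36}, {"dx": 0.4, "dy": 0, "dz": -0.9, "wx": 0, "wy": 0, "wz": 0, "grip": 36}, {"dx": 0.4, "dy": 0, "dz": -0.9, "wx": 0, "wy": 0, "wz": 0, "grip": 36}, {"dx": 0.4, "dy": 0, "dz": -0.9, "wx": 0, "wy": 0, "wz": 0, "grip": 36}, {"dx": 0.4, "dy": 0, "dz": -0.9, "wx": 0, "wy": 0, "wz": 0, "grip": 36}, {"dx": 0.4, "dy": 0, "dz": -0.9, "wx": 0, "wy": 0, "wz": 0, "grip": 36}, {"dx": 0.4, "dy": 0, "dz": -0.9, "wx": 0, "wy": 0, "wz": 0, "grip": 36}]}}

```text
time_s: 7.65
position: [0.5935, -0.0132, 0.1945]
tcp_rot: [[0.969, -0.002, 0.247], [-0.247, 0.0, 0.969], [-0.001, -1.0, -0.0]]
force: [0.5, 0.5, -0.6]
opening: 0.477
```

```bash
python3 go.py .606 -.124 .19 -14
```

```text
t 7.65 pos [ 0.5935 -0.0132  0.1945] yaw -14.3 tilt [-0.002  0.    -1.   ] open 41.5 F [ 0.5  0.5 -0.6] j6 2
units dx,dy,dz: [ 0.99  0.11 -2.61]
wy total -0.003
```

```bash
python3 - <<'E'
from h import *
d=np.load("top0.npz")["d"]
for c in (280,340,380): print([(r,*height("top",d,(c,r)).round(3)[[0,2]]) for r in range(120,215,7)])
for uv in [(413,189),(413,192),(311,170),(545,238),(603,190)]: print(uv,height("top",d,uv).round(3))
E
```

```text
[(120, np.float64(0.826), np.float64(0.166)), (127, np.float64(0.807), np.float64(0.166)), (134, np.float64(0.788), np.float64(0.168)), (141, np.float64(0.771), np.float64(0.166)), (148, np.float64(0.756), np.float64(0.157)), (155, np.float64(0.731), np.float64(0.175)), (162, np.float64(0.713), np.float64(0.175)), (169, np.float64(0.712), np.float64(0.123)), (176, np.float64(0.712), np.float64(0.064)), (183, np.float64(0.712), np.float64(0.001)), (190, np.float64(0.692), np.float64(-0.001)), (197, np.float64(0.673), np.float64(-0.003)), (204, np.float64(0.652), np.float64(0.001)), (211, np.float64(0.632), np.float64(0.002))]
[(120, np.float64(0.825), np.float64(0.169)), (127, np.float64(0.808), np.float64(0.164)), (134, np.float64(0.79), np.float64(0.163)), (141, np.float64(0.769), np.float64(0.171)), (148, np.float64(0.757), np.float64(0.154)), (155, np.float64(0.73), np.float64(0.177)), (162, np.float64(0.724), np.float64(0.144)), (169, np.float64(0.724), np.float64(0.087)), (176, np.float64(0.724), np.float64(0.024)), (183, np.float64(0.71), np.float64(0.004)), (190, np.float64(0.
[... 261 characters left out ...]
.float64(0.792), np.float64(0.158)), (141, np.float64(0.775), np.float64(0.156)), (148, np.float64(0.75), np.float64(0.173)), (155, np.float64(0.731), np.float64(0.174)), (162, np.float64(0.731), np.float64(0.121)), (169, np.float64(0.73), np.float64(0.069)), (176, np.float64(0.733), np.float64(-0.004)), (183, np.float64(0.713), np.float64(-0.003)), (190, np.float64(0.691), np.float64(0.001)), (197, np.float64(0.672), np.float64(-0.002)), (204, np.float64(0.652), np.float64(-0.001)), (211, np.float64(0.632), np.float64(0.001))]
(413, 189) [ 0.664 -0.252  0.106]
(413, 192) [ 0.656 -0.251  0.108]
(311, 170) [0.71  0.009 0.121]
(545, 238) [ 0.535 -0.576  0.114]
(603, 190) [ 0.681 -0.777  0.037]
```

Wall is at x≈0.73 here, and the gripper body reaches 0.707, so this is clear. I'll move over the tray and lower.

>>> {"method": "drive_tool", "body": {"commands": [{"dx": 0.4, "dy": 0, "dz": -0.8, "wx": 0, "wy": 0, "wz": 0, "grip": 36}, {"dx": 0.3, "dy": 0, "dz": -0.8, "wx": 0, "wy": 0, "wz": 0, "grip": 36}, {"dx": 0.27, "dy": 0, "dz": -0.6, "wx": 0, "wy": 0, "wz": 0, "grip": 36}, {"dx": 0, "dy": 0, "dz": -0.4, "wx": 0, "wy": 0, "wz": 0, "grip": 36}, {"dx": 0, "dy": 0.7, "dz": 0, "wx": 0, "wy": 0, "wz": 0, "grip": 36}, {"dx": 0, "dy": 0.7, "dz": 0, "wx": 0, "wy": 0, "wz": 0, "grip": 36}, {"dx": 0, "dy": 0.7, "dz": 0, "wx": 0, "wy": 0, "wz": 0, "grip": 36}, {"dx": 0, "dy": 0.7, "dz": 0, "wx": 0, "wy": 0, "wz": 0, "grip": 36}]}}

```text
time_s: 8.65
position: [0.6053, -0.1213, 0.082]
tcp_rot: [[0.969, -0.001, 0.246], [-0.246, 0.001, 0.969], [-0.001, -1.0, 0.0]]
force: [-0.2, -0.1, -1.2]
opening: 0.478
```

```bash
python3 go.py .606 -.124 .041 -14
```

```text
t 8.65 pos [ 0.6053 -0.1213  0.082 ] yaw -14.3 tilt [-0.001  0.001 -1.   ] open 41.6 F [-0.2 -0.1 -1.2] j6 -7
units dx,dy,dz: [ 0.04  1.03 -0.06]
wy total -0.003
```

>>> {"method": "drive_tool", "body": {"commands": [{"dx": 0.02, "dy": 0.3, "dz": -0.05, "wx": 0, "wy": 0, "wz": 0, "grip": 36}, {"dx": 0, "dy": 0.3, "dz": 0, "wx": 0, "wy": 0, "wz": 0, "grip": 36}, {"dx": 0, "dy": 0.2, "dz": 0, "wx": 0, "wy": 0, "wz": 0, "grip": 36}, {"dx": 0, "dy": 0.1, "dz": 0, "wx": 0, "wy": 0, "wz": 0, "grip": 36}, {"dx": 0, "dy": 0.05, "dz": 0, "wx": 0, "wy": 0, "wz": 0, "grip": 36}, {"dx": 0, "dy": 0, "dz": 0, "wx": 0, "wy": 0, "wz": 0, "grip": 36}]}}

```text
time_s: 9.4
position: [0.607, -0.1239, 0.0453]
tcp_rot: [[0.969, 0.001, 0.247], [-0.247, -0.0, 0.969], [0.001, -1.0, -0.0]]
force: [0.6, 0.7, -1.9]
opening: 0.474
```

```bash
python3 go.py .606 -.124 .041 -14
```

```text
t 9.4 pos [ 0.607  -0.1239  0.0453] yaw -14.3 tilt [ 0.001 -0.    -1.   ] open 41.3 F [ 0.6  0.7 -1.9] j6 -8
units dx,dy,dz: [-0.02  0.11 -0.01]
wy total -0.003
```

>>> {"method": "drive_tool", "body": {"commands": [{"dx": 0, "dy": 0.1, "dz": 0, "wx": 0, "wy": 0, "wz": 0, "grip": 36}, {"dx": 0, "dy": 0, "dz": 0, "wx": 0, "wy": 0, "wz": 0, "grip": 36}, {"dx": 0, "dy": 0, "dz": 0, "wx": 0, "wy": 0, "wz": 0, "grip": 36}]}}

```text
time_s: 9.78
position: [0.6071, -0.124, 0.0411]
tcp_rot: [[0.969, 0.001, 0.247], [-0.247, -0.0, 0.969], [0.001, -1.0, -0.0]]
force: [-0.1, -0.7, -1.3]
opening: 0.476
```

```bash
python3 go.py .606 -.124 .041 -14
```

```text
t 9.78 pos [ 0.6071 -0.124   0.0411] yaw -14.3 tilt [ 0.001 -0.    -1.   ] open 41.4 F [-0.1 -0.7 -1.3] j6 -8
units dx,dy,dz: [-0.03  0.   -0.01]
wy total -0.003
```

>>> {"method": "drive_tool", "body": {"commands": [{"dx": 0, "dy": 0.03, "dz": 0, "wx": 0, "wy": 0, "wz": 0, "grip": 36}, {"dx": 0, "dy": 0.03, "dz": 0, "wx": 0, "wy": 0, "wz": 0, "grip": 36}, {"dx": 0, "dy": 0, "dz": 0, "wx": 0, "wy": 0, "wz": 0, "grip": 36}]}}

```text
time_s: 10.15
position: [0.6071, -0.124, 0.0411]
tcp_rot: [[0.969, 0.001, 0.246], [-0.246, -0.001, 0.969], [0.001, -1.0, -0.0]]
force: [-2.3, 0.8, 12.1]
opening: 0.473
```

```bash
python3 go.py .606 -.124 .041 -14; python3 - <<'E'
from h import *
p,d=imaging.capture("scene"); cv2.imwrite("pics/c4.png",cv2.resize(p[160:280,270:420],None,fx=4,fy=4,interpolation=cv2.INTER_CUBIC)[:,:,::-1])
E
```

```text
t 10.15 pos [ 0.6071 -0.124   0.0411] yaw -14.3 tilt [ 0.001 -0.001 -1.   ] open 41.2 F [-2.3  0.8 12.1] j6 -8
units dx,dy,dz: [-0.03  0.   -0.01]
wy total -0.003
```

View pics/c4.png

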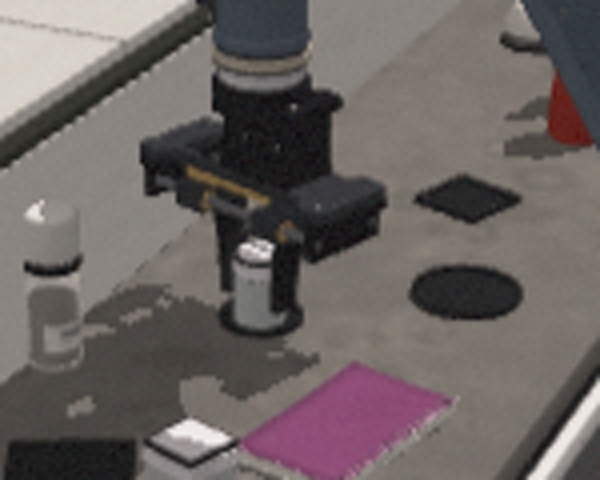

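The tin stands inside the small round tray (crop px 260,300) with 12 N of contact force. I'll release, rise, and go to the small square tin.

>>> {"method": "drive_tool", "body": {"commands": [{"dx": 0, "dy": 0, "dz": 0, "wx": 0, "wy": 0, "wz": 0, "grip": 70}, {"dx": 0, "dy": 0, "dz": 0, "wx": 0, "wy": 0, "wz": 0, "grip": 70}, {"dx": 0, "dy": 0, "dz": 0, "wx": 0, "wy": 0, "wz": 0, "grip": 70}, {"dx": 0, "dy": -0.5, "dz": 0, "wx": 0, "wy": 0, "wz": 0, "grip": 70}, {"dx": 0, "dy": -0.8, "dz": 0, "wx": 0, "wy": 0, "wz": 0, "grip": 70}, {"dx": 0, "dy": -0.8, "dz": 0, "wx": 0, "wy": 0, "wz": 0, "grip": 80}, {"dx": 0, "dy": -0.8, "dz": 0, "wx": 0, "wy": 0, "wz": 0, "grip": 87}, {"dx": 0, "dy": -0.8, "dz": 0, "wx": 0, "wy": 0, "wz": 0, "grip": 87}]}}

```text
time_s: 11.2
position: [0.6068, -0.1239, 0.1889]
tcp_rot: [[0.969, 0.001, 0.247], [-0.247, -0.0, 0.969], [0.001, -1.0, -0.0]]
force: [1.0, -0.2, -0.1]
opening: 0.986
```

>>> {"method": "drive_tool", "body": {"commands": [{"dx": -0.7, "dy": 0, "dz": 0.7, "wx": 0, "wy": 0, "wz": 0, "grip": 87}, {"dx": -0.7, "dy": 0, "dz": 0.95, "wx": 0, "wy": 0, "wz": 0, "grip": 87}, {"dx": -0.7, "dy": 0, "dz": 0.95, "wx": 0, "wy": 0, "wz": 0, "grip": 87}, {"dx": -0.7, "dy": 0, "dz": 0.95, "wx": 0, "wy": 0, "wz": 0, "grip": 87}, {"dx": -0.7, "dy": 0, "dz": 0.95, "wx": 0, "wy": 0, "wz": 0, "grip": 87}, {"dx": -0.7, "dy": 0, "dz": 0.95, "wx": 0, "wy": 0, "wz": 0, "grip": 87}, {"dx": -0.7, "dy": 0, "dz": 0.95, "wx": 0, "wy": 0, "wz": 0, "grip": 87}, {"dx": -0.7, "dy": 0, "dz": 0.8, "wx": 0, "wy": 0, "wz": 0, "grip": 87}]}}

```text
time_s: 12.2
position: [0.4604, 0.2121, 0.1878]
tcp_rot: [[0.969, 0.002, 0.246], [-0.246, 0.001, 0.969], [0.002, -1.0, 0.001]]
force: [-0.4, 0.9, -0.6]
opening: 0.999
```

```bash
python3 go.py .4595 .222 .093 -14; python3 - <<'E'
from h import *
p,d=imaging.capture("top"); np.savez("top1.npz",p=p,d=d)
r=np.zeros(p.shape[:2],bool); r[215:255,150:200]=1
for s in shape("top",(p.min(2)>210)&r,0.056,8): print("lid",*s)
r[:]=0; r[195:240,335:385]=1
for s in shape("top",(p.min(2)>200)&r,0.058,8): print("SR",*s)
E
```

```text
t 12.2 pos [0.4604 0.2121 0.1878] yaw -14.3 tilt [ 0.002  0.001 -1.   ] open 86.9 F [-0.4  0.9 -0.6] j6 26
units dx,dy,dz: [-0.09  2.37  0.23]
wy total -0.003
SR [362. 215.] [ 607.6 -125.3] [29.7 30.5] 45.0 0.76
```

>>> {"method": "drive_tool", "body": {"commands": [{"dx": -0.08, "dy": 0.3, "dz": 0.22, "wx": 0, "wy": 0, "wz": 0, "grip": 87}, {"dx": 0, "dy": 0.6, "dz": 0, "wx": 0, "wy": 0, "wz": 0, "grip": 87}, {"dx": 0, "dy": 0.7, "dz": 0, "wx": 0, "wy": 0, "wz": 0, "grip": 87}, {"dx": 0, "dy": 0.6, "dz": 0, "wx": 0, "wy": 0, "wz": 0, "grip": 87}, {"dx": 0, "dy": 0.15, "dz": 0, "wx": 0, "wy": 0, "wz": 0, "grip": 87}, {"dx": 0, "dy": 0, "dz": 0, "wx": 0, "wy": 0, "wz": 0, "grip": 87}]}}

```text
time_s: 13.0
position: [0.4602, 0.2194, 0.0924]
tcp_rot: [[0.969, -0.0, 0.248], [-0.248, -0.0, 0.969], [-0.0, -1.0, -0.0]]
force: [1.0, 0.2, -0.3]
opening: 1.0
```

```bash
python3 go.py .4595 .222 .095 -14
```

```text
t 13.0 pos [0.4602 0.2194 0.0924] yaw -14.3 tilt [-0. -0. -1.] open 87.0 F [ 1.   0.2 -0.3] j6 27
units dx,dy,dz: [-0.03 -0.06  0.06]
wy total -0.004
```

>>> {"method": "drive_tool", "body": {"commands": [{"dx": -0.02, "dy": -0.05, "dz": 0.06, "wx": 0, "wy": 0, "wz": 0, "grip": 87}, {"dx": 0, "dy": 0, "dz": 0, "wx": 0, "wy": 0, "wz": 0, "grip": 36}, {"dx": 0, "dy": 0, "dz": 0, "wx": 0, "wy": 0, "wz": 0, "grip": 36}, {"dx": 0, "dy": 0, "dz": 0, "wx": 0, "wy": 0, "wz": 0, "grip": 36}, {"dx": 0, "dy": 0, "dz": 0, "wx": 0, "wy": 0, "wz": 0, "grip": 36}, {"dx": 0, "dy": 0, "dz": 0, "wx": 0, "wy": 0, "wz": 0, "grip": 36}, {"dx": 0, "dy": 0, "dz": 0, "wx": 0, "wy": 0, "wz": 0, "grip": 36}]}}

```text
time_s: 13.88
position: [0.4594, 0.2223, 0.0945]
tcp_rot: [[0.969, -0.0, 0.247], [-0.247, -0.0, 0.969], [-0.0, -1.0, -0.0]]
force: [-0.0, 0.3, -0.1]
opening: 0.483
```

```bash
python3 go.py .562 -.406 .195 -14
```

```text
t 13.88 pos [0.4594 0.2223 0.0945] yaw -14.3 tilt [-0. -0. -1.] open 42.0 F [-0.   0.3 -0.1] j6 28
units dx,dy,dz: [  6.36  -2.51 -14.59]
wy total -0.003
```

>>> {"method": "drive_tool", "body": {"commands": [{"dx": 0, "dy": -0.3, "dz": 0, "wx": 0, "wy": 0, "wz": 0, "grip": 36}, {"dx": 0, "dy": -0.5, "dz": 0, "wx": 0, "wy": 0, "wz": 0, "grip": 36}, {"dx": 0, "dy": -0.6, "dz": 0, "wx": 0, "wy": 0, "wz": 0, "grip": 36}, {"dx": 0, "dy": -0.6, "dz": 0, "wx": 0, "wy": 0, "wz": 0, "grip": 36}, {"dx": 0, "dy": -0.5, "dz": 0, "wx": 0, "wy": 0, "wz": 0, "grip": 36}, {"dx": 0.1, "dy": 0, "dz": -0.3, "wx": 0, "wy": 0, "wz": 0, "grip": 36}, {"dx": 0.3, "dy": 0, "dz": -0.6, "wx": 0, "wy": 0, "wz": 0, "grip": 36}, {"dx": 0.4, "dy": 0, "dz": -0.9, "wx": 0, "wy": 0, "wz": 0, "grip": 36}]}}

```text
time_s: 14.88
position: [0.4722, 0.1437, 0.1939]
tcp_rot: [[0.97, -0.001, 0.245], [-0.245, -0.0, 0.97], [-0.001, -1.0, -0.001]]
force: [0.3, 0.1, -1.5]
opening: 0.482
```

>>> {"method": "drive_tool", "body": {"commands": [{"dx": 0.42, "dy": 0, "dz": -0.95, "wx": 0, "wy": 0, "wz": 0, "grip": 36}, {"dx": 0.42, "dy": 0, "dz": -0.95, "wx": 0, "wy": 0, "wz": 0, "grip": 36}, {"dx": 0.42, "dy": 0, "dz": -0.95, "wx": 0, "wy": 0, "wz": 0, "grip": 36}, {"dx": 0.42, "dy": 0, "dz": -0.95, "wx": 0, "wy": 0, "wz": 0, "grip": 36}, {"dx": 0.42, "dy": 0, "dz": -0.95, "wx": 0, "wy": 0, "wz": 0, "grip": 36}, {"dx": 0.42, "dy": 0, "dz": -0.95, "wx": 0, "wy": 0, "wz": 0, "grip": 36}, {"dx": 0.42, "dy": 0, "dz": -0.95, "wx": 0, "wy": 0, "wz": 0, "grip": 36}, {"dx": 0.42, "dy": 0, "dz": -0.95, "wx": 0, "wy": 0, "wz": 0, "grip": 36}]}}

```text
time_s: 15.88
position: [0.527, -0.1848, 0.1934]
tcp_rot: [[0.969, -0.002, 0.247], [-0.247, 0.001, 0.969], [-0.002, -1.0, 0.0]]
force: [1.3, 0.1, -1.2]
opening: 0.484
```

```bash
python3 go.py .562 -.406 .195 -14
```

```text
t 15.88 pos [ 0.527  -0.1848  0.1934] yaw -14.3 tilt [-0.002  0.001 -1.   ] open 42.1 F [ 1.3  0.1 -1.2] j6 -16
units dx,dy,dz: [ 2.22 -0.05 -5.14]
wy total -0.003
```

>>> {"method": "drive_tool", "body": {"commands": [{"dx": 0.4, "dy": 0, "dz": -0.9, "wx": 0, "wy": 0, "wz": 0, "grip": 36}, {"dx": 0.4, "dy": 0, "dz": -0.9, "wx": 0, "wy": 0, "wz": 0, "grip": 36}, {"dx": 0.4, "dy": 0, "dz": -0.9, "wx": 0, "wy": 0, "wz": 0, "grip": 36}, {"dx": 0.4, "dy": 0, "dz": -0.9, "wx": 0, "wy": 0, "wz": 0, "grip": 36}, {"dx": 0.3, "dy": 0, "dz": -0.8, "wx": 0, "wy": 0, "wz": 0, "grip": 36}, {"dx": 0.3, "dy": 0, "dz": -0.6, "wx": 0, "wy": 0, "wz": 0, "grip": 36}, {"dx": 0, "dy": 0.7, "dz": 0, "wx": 0, "wy": 0, "wz": 0, "grip": 36}, {"dx": 0, "dy": 0.7, "dz": 0, "wx": 0, "wy": 0, "wz": 0, "grip": 36}]}}

```text
time_s: 16.88
position: [0.5625, -0.3995, 0.1366]
tcp_rot: [[0.969, -0.002, 0.248], [-0.248, 0.001, 0.969], [-0.002, -1.0, 0.001]]
force: [-0.4, -0.3, -1.7]
opening: 0.478
```

```bash
python3 go.py .562 -.406 .041 -14
```

```text
t 16.88 pos [ 0.5625 -0.3995  0.1366] yaw -14.4 tilt [-0.002  0.001 -1.   ] open 41.6 F [-0.4 -0.3 -1.7] j6 -30
units dx,dy,dz: [ 0.03  2.39 -0.16]
wy total -0.004
```

>>> {"method": "drive_tool", "body": {"commands": [{"dx": 0.02, "dy": 0.5, "dz": -0.14, "wx": 0, "wy": 0, "wz": 0, "grip": 36}, {"dx": 0, "dy": 0.6, "dz": 0, "wx": 0, "wy": 0, "wz": 0, "grip": 36}, {"dx": 0, "dy": 0.5, "dz": 0, "wx": 0, "wy": 0, "wz": 0, "grip": 36}, {"dx": 0, "dy": 0.35, "dz": 0, "wx": 0, "wy": 0, "wz": 0, "grip": 36}, {"dx": 0, "dy": 0.2, "dz": 0, "wx": 0, "wy": 0, "wz": 0, "grip": 36}, {"dx": 0, "dy": 0, "dz": 0, "wx": 0, "wy": 0, "wz": 0, "grip": 36}]}}

```text
time_s: 17.62
position: [0.5634, -0.4041, 0.0522]
tcp_rot: [[0.969, -0.0, 0.247], [-0.247, 0.0, 0.969], [-0.001, -1.0, 0.0]]
force: [-0.2, -0.9, -1.1]
opening: 0.477
```

```bash
python3 go.py .562 -.406 .041 -14
```

```text
t 17.62 pos [ 0.5634 -0.4041  0.0522] yaw -14.3 tilt [-0.  0. -1.] open 41.5 F [-0.2 -0.9 -1.1] j6 -31
units dx,dy,dz: [-0.02  0.28 -0.05]
wy total -0.003
```

>>> {"method": "drive_tool", "body": {"commands": [{"dx": -0.02, "dy": 0.1, "dz": -0.05, "wx": 0, "wy": 0, "wz": 0, "grip": 36}, {"dx": 0, "dy": 0.1, "dz": 0, "wx": 0, "wy": 0, "wz": 0, "grip": 36}, {"dx": 0, "dy": 0.07, "dz": 0, "wx": 0, "wy": 0, "wz": 0, "grip": 36}, {"dx": 0, "dy": 0, "dz": 0, "wx": 0, "wy": 0, "wz": 0, "grip": 36}, {"dx": 0, "dy": 0.04, "dz": 0, "wx": 0, "wy": 0, "wz": 0, "grip": 36}, {"dx": 0, "dy": 0, "dz": 0, "wx": 0, "wy": 0, "wz": 0, "grip": 36}]}}

```text
time_s: 18.38
position: [0.5624, -0.4062, 0.0405]
tcp_rot: [[0.969, 0.0, 0.247], [-0.247, -0.0, 0.969], [0.001, -1.0, -0.0]]
force: [0.4, -0.6, -0.1]
opening: 0.479
```

```bash
python3 go.py .562 -.406 .041 -14; python3 - <<'E'
from h import *
p,d=imaging.capture("scene"); cv2.imwrite("pics/c5.png",cv2.resize(p[130:250,310:460],None,fx=4,fy=4,interpolation=cv2.INTER_CUBIC)[:,:,::-1])
E
```

```text
t 18.38 pos [ 0.5624 -0.4062  0.0405] yaw -14.3 tilt [ 0. -0. -1.] open 41.7 F [ 0.4 -0.6 -0.1] j6 -31
units dx,dy,dz: [-0.01 -0.01  0.  ]
wy total -0.003
```

View pics/c5.png

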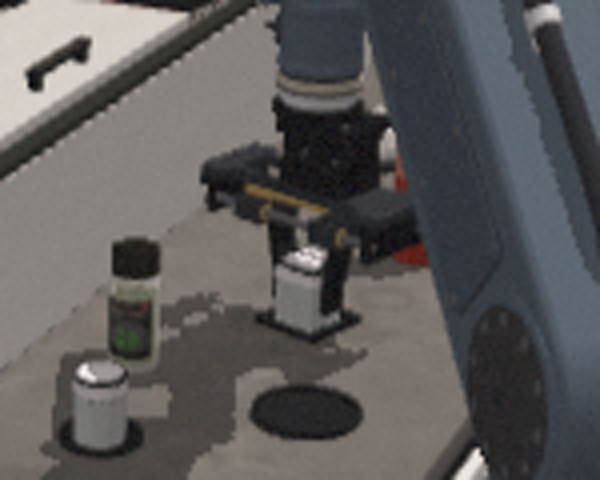

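The small square tin sits in its tray (crop px 305,300), and the round one stands at (100,410). I'll press down 1 mm, release and rise, then measure the large tins.

>>> {"method": "drive_tool", "body": {"commands": [{"dx": 0, "dy": 0.03, "dz": 0, "wx": 0, "wy": 0, "wz": 0, "grip": 36}, {"dx": 0, "dy": 0, "dz": 0, "wx": 0, "wy": 0, "wz": 0, "grip": 70}, {"dx": 0, "dy": 0, "dz": 0, "wx": 0, "wy": 0, "wz": 0, "grip": 70}, {"dx": 0, "dy": 0, "dz": 0, "wx": 0, "wy": 0, "wz": 0, "grip": 70}, {"dx": 0, "dy": -0.6, "dz": 0, "wx": 0, "wy": 0, "wz": 0, "grip": 70}, {"dx": 0, "dy": -0.9, "dz": 0, "wx": 0, "wy": 0, "wz": 0, "grip": 87}, {"dx": 0, "dy": -0.9, "dz": 0, "wx": 0, "wy": 0, "wz": 0, "grip": 87}, {"dx": 0, "dy": -0.9, "dz": 0, "wx": 0, "wy": 0, "wz": 0, "grip": 87}]}}

```text
time_s: 19.42
position: [0.5621, -0.4059, 0.1717]
tcp_rot: [[0.969, -0.0, 0.247], [-0.247, 0.0, 0.969], [-0.0, -1.0, 0.0]]
force: [0.2, -0.5, -0.6]
opening: 0.984
```

```bash
cat > lids.py <<'E'
from h import *
P={n:imaging.capture(n)[0] for n in ("top","scene")}
for n,(a,b,c,e) in (("top",(205,300,150,250)),("scene",(260,345,225,340))):
    p=P[n]; r=np.zeros(p.shape[:2],bool); r[a:b,c:e]=1
    for s in shape(n,(p.min(2)>215)&r,0.056,40): print(n,*s)
E
python3 lids.py; python3 go.py .46 .215 .17
```

```text
top [172. 236.] [554.2 368.4] [52.3 49.4] 2.2 0.96
scene [250. 307.] [553.1 368.7] [54.7 52.8] 2.3 0.9
t 19.52 pos [ 0.5645 -0.4081  0.1759] yaw -14.3 tilt [ 0.007 -0.007 -1.   ] open 86.4 F [ 0.6 -0.5 -0.2] j6 -31
units dx,dy,dz: [-6.37  0.02 14.45]
```

```bash
python3 - <<'E'
from h import *
P={n:imaging.capture(n)[0] for n in ("top","scene")}
for n,(a,b,c,e) in (("top",(250,295,205,255)),("scene",(270,320,295,340))):
    p=P[n]; r=np.zeros(p.shape[:2],bool); r[a:b,c:e]=1
    for th in (150,180,200):
        for s in shape(n,(p.min(2)>th)&r,0.056,30): print(n,th,*s)
A=cv2.resize(P["top"][240:300,195:265],None,fx=5,fy=5,interpolation=cv2.INTER_CUBIC); B=cv2.resize(P["scene"][260:320,285:355],None,fx=5,fy=5,interpolation=cv2.INTER_CUBIC)
cv2.imwrite("pics/c6.png",np.hstack([A,B])[:,:,::-1])
E
```

```text
top 150 [229. 272.] [458.3 220.7] [48.9 46.6] 89.9 0.78
```

View pics/c6.png

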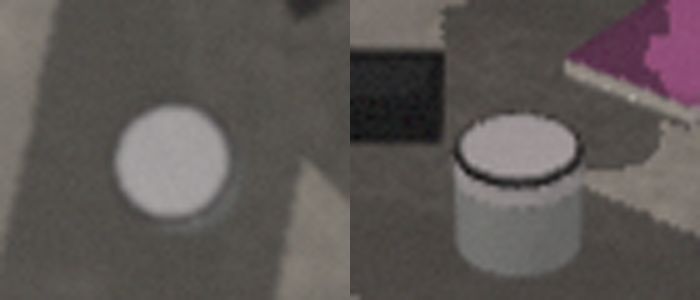

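The large round tin is at (0.458, 0.221), shaded by the arm but clear in both crops. I'm moving there.

>>> {"method": "drive_tool", "body": {"commands": [{"dx": -0.4, "dy": 0, "dz": 0.9, "wx": 0, "wy": 0, "wz": 0, "grip": 87}, {"dx": -0.4, "dy": 0, "dz": 0.9, "wx": 0, "wy": 0, "wz": 0, "grip": 87}, {"dx": -0.4, "dy": 0, "dz": 0.9, "wx": 0, "wy": 0, "wz": 0, "grip": 87}, {"dx": -0.4, "dy": 0, "dz": 0.9, "wx": 0, "wy": 0, "wz": 0, "grip": 87}, {"dx": -0.4, "dy": 0, "dz": 0.9, "wx": 0, "wy": 0, "wz": 0, "grip": 87}, {"dx": -0.4, "dy": 0, "dz": 0.9, "wx": 0, "wy": 0, "wz": 0, "grip": 87}, {"dx": -0.4, "dy": 0, "dz": 0.9, "wx": 0, "wy": 0, "wz": 0, "grip": 87}, {"dx": -0.4, "dy": 0, "dz": 0.9, "wx": 0, "wy": 0, "wz": 0, "grip": 87}]}}

```text
time_s: 20.62
position: [0.5077, -0.0936, 0.1692]
tcp_rot: [[0.969, -0.003, 0.247], [-0.247, 0.002, 0.969], [-0.004, -1.0, 0.001]]
force: [1.0, -0.3, -0.2]
opening: 1.0
```

>>> {"method": "drive_tool", "body": {"commands": [{"dx": -0.4, "dy": 0, "dz": 0.9, "wx": 0, "wy": 0, "wz": 0, "grip": 87}, {"dx": -0.4, "dy": 0, "dz": 0.9, "wx": 0, "wy": 0, "wz": 0, "grip": 87}, {"dx": -0.4, "dy": 0, "dz": 0.9, "wx": 0, "wy": 0, "wz": 0, "grip": 87}, {"dx": -0.4, "dy": 0, "dz": 0.9, "wx": 0, "wy": 0, "wz": 0, "grip": 87}, {"dx": -0.4, "dy": 0, "dz": 0.9, "wx": 0, "wy": 0, "wz": 0, "grip": 87}, {"dx": -0.4, "dy": 0, "dz": 0.9, "wx": 0, "wy": 0, "wz": 0, "grip": 87}, {"dx": -0.4, "dy": 0, "dz": 0.9, "wx": 0, "wy": 0, "wz": 0, "grip": 87}, {"dx": -0.4, "dy": 0, "dz": 0.9, "wx": 0, "wy": 0, "wz": 0, "grip": 87}]}}

```text
time_s: 21.62
position: [0.4547, 0.2163, 0.1693]
tcp_rot: [[0.969, -0.004, 0.247], [-0.247, -0.001, 0.969], [-0.003, -1.0, -0.002]]
force: [1.1, -0.2, -0.1]
opening: 1.0
```

```bash
python3 go.py .458 .221 .045
```

```text
t 21.62 pos [0.4547 0.2163 0.1693] yaw -14.3 tilt [-0.004 -0.001 -1.   ] open 87.0 F [ 1.1 -0.2 -0.1] j6 27
units dx,dy,dz: [0.06 3.11 0.14]
```

>>> {"method": "drive_tool", "body": {"commands": [{"dx": 0.06, "dy": 0.3, "dz": 0.13, "wx": 0, "wy": 0, "wz": 0, "grip": 87}, {"dx": 0, "dy": 0.6, "dz": 0, "wx": 0, "wy": 0, "wz": 0, "grip": 87}, {"dx": 0, "dy": 0.6, "dz": 0, "wx": 0, "wy": 0, "wz": 0, "grip": 87}, {"dx": 0, "dy": 0.5, "dz": 0, "wx": 0, "wy": 0, "wz": 0, "grip": 87}, {"dx": 0, "dy": 0, "dz": 0, "wx": 0, "wy": 0, "wz": 0, "grip": 87}]}}

```text
time_s: 22.25
position: [0.4581, 0.2184, 0.0884]
tcp_rot: [[0.969, -0.006, 0.248], [-0.248, -0.002, 0.969], [-0.006, -1.0, -0.003]]
force: [-0.2, 0.2, -0.2]
opening: 1.0
```

```bash
python3 go.py .458 .221 .045
```

```text
t 22.25 pos [0.4581 0.2184 0.0884] yaw -14.3 tilt [-0.006 -0.002 -1.   ] open 87.0 F [-0.2  0.2 -0.2] j6 27
units dx,dy,dz: [-0.01  1.08  0.07]
```

>>> {"method": "drive_tool", "body": {"commands": [{"dx": 0, "dy": 0.4, "dz": 0.06, "wx": 0, "wy": 0, "wz": 0, "grip": 87}, {"dx": 0, "dy": 0.4, "dz": 0, "wx": 0, "wy": 0, "wz": 0, "grip": 87}, {"dx": 0, "dy": 0.28, "dz": 0, "wx": 0, "wy": 0, "wz": 0, "grip": 87}, {"dx": 0, "dy": 0, "dz": 0, "wx": 0, "wy": 0, "wz": 0, "grip": 58}, {"dx": 0, "dy": 0, "dz": 0, "wx": 0, "wy": 0, "wz": 0, "grip": 58}, {"dx": 0, "dy": 0, "dz": 0, "wx": 0, "wy": 0, "wz": 0, "grip": 58}, {"dx": 0, "dy": 0, "dz": 0, "wx": 0, "wy": 0, "wz": 0, "grip": 58}, {"dx": 0, "dy": 0, "dz": 0, "wx": 0, "wy": 0, "wz": 0, "grip": 58}]}}

```text
time_s: 23.25
position: [0.4602, 0.2222, 0.0481]
tcp_rot: [[0.969, 0.0, 0.247], [-0.247, 0.0, 0.969], [0.0, -1.0, 0.0]]
force: [-1.3, 0.2, 2.6]
opening: 0.728
```

```bash
python3 go.py .4865 -.2425 .15
```

```text
t 23.25 pos [0.4602 0.2222 0.0481] yaw -14.3 tilt [ 0.  0. -1.] open 63.4 F [-1.3  0.2  2.6] j6 27
units dx,dy,dz: [  3.5   -2.55 -11.1 ]
```

>>> {"method": "drive_tool", "body": {"commands": [{"dx": 0, "dy": -0.3, "dz": 0, "wx": 0, "wy": 0, "wz": 0, "grip": 58}, {"dx": 0, "dy": -0.5, "dz": 0, "wx": 0, "wy": 0, "wz": 0, "grip": 58}, {"dx": 0, "dy": -0.7, "dz": 0, "wx": 0, "wy": 0, "wz": 0, "grip": 58}, {"dx": 0, "dy": -0.7, "dz": 0, "wx": 0, "wy": 0, "wz": 0, "grip": 58}, {"dx": 0, "dy": -0.3, "dz": 0, "wx": 0, "wy": 0, "wz": 0, "grip": 58}, {"dx": 0.1, "dy": 0, "dz": -0.3, "wx": 0, "wy": 0, "wz": 0, "grip": 58}, {"dx": 0.2, "dy": 0, "dz": -0.6, "wx": 0, "wy": 0, "wz": 0, "grip": 58}, {"dx": 0.3, "dy": 0, "dz": -0.9, "wx": 0, "wy": 0, "wz": 0, "grip": 58}]}}

```text
time_s: 24.25
position: [0.465, 0.1455, 0.1466]
tcp_rot: [[0.97, -0.002, 0.245], [-0.245, -0.0, 0.97], [-0.002, -1.0, -0.001]]
force: [0.2, 0.9, -2.9]
opening: 0.73
```

>>> {"method": "drive_tool", "body": {"commands": [{"dx": 0.3, "dy": 0, "dz": -0.95, "wx": 0, "wy": 0, "wz": 0, "grip": 58}, {"dx": 0.3, "dy": 0, "dz": -0.95, "wx": 0, "wy": 0, "wz": 0, "grip": 58}, {"dx": 0.3, "dy": 0, "dz": -0.95, "wx": 0, "wy": 0, "wz": 0, "grip": 58}, {"dx": 0.3, "dy": 0, "dz": -0.95, "wx": 0, "wy": 0, "wz": 0, "grip": 58}, {"dx": 0.3, "dy": 0, "dz": -0.95, "wx": 0, "wy": 0, "wz": 0, "grip": 58}, {"dx": 0.3, "dy": 0, "dz": -0.95, "wx": 0, "wy": 0, "wz": 0, "grip": 58}, {"dx": 0.3, "dy": 0, "dz": -0.95, "wx": 0, "wy": 0, "wz": 0, "grip": 58}, {"dx": 0.3, "dy": 0, "dz": -0.9, "wx": 0, "wy": 0, "wz": 0, "grip": 58}]}}

```text
time_s: 25.25
position: [0.483, -0.1716, 0.1463]
tcp_rot: [[0.969, -0.003, 0.248], [-0.248, 0.001, 0.969], [-0.003, -1.0, 0.001]]
force: [0.8, -0.4, -4.1]
opening: 0.727
```

```bash
python3 go.py .4865 -.2425 .051
```

```text
t 25.25 pos [ 0.483  -0.1716  0.1463] yaw -14.3 tilt [-0.003  0.001 -1.   ] open 63.3 F [ 0.8 -0.4 -4.1] j6 -18
units dx,dy,dz: [ 0.53  2.38 -1.7 ]
```

>>> {"method": "drive_tool", "body": {"commands": [{"dx": 0.25, "dy": 0, "dz": -0.8, "wx": 0, "wy": 0, "wz": 0, "grip": 58}, {"dx": 0.25, "dy": 0, "dz": -0.6, "wx": 0, "wy": 0, "wz": 0, "grip": 58}, {"dx": 0, "dy": 0, "dz": -0.27, "wx": 0, "wy": 0, "wz": 0, "grip": 58}, {"dx": 0, "dy": 0.5, "dz": 0, "wx": 0, "wy": 0, "wz": 0, "grip": 58}, {"dx": 0, "dy": 0.6, "dz": 0, "wx": 0, "wy": 0, "wz": 0, "grip": 58}, {"dx": 0, "dy": 0.5, "dz": 0, "wx": 0, "wy": 0, "wz": 0, "grip": 58}, {"dx": 0, "dy": 0.3, "dz": 0, "wx": 0, "wy": 0, "wz": 0, "grip": 58}, {"dx": 0, "dy": 0, "dz": 0, "wx": 0, "wy": 0, "wz": 0, "grip": 58}]}}

```text
time_s: 26.25
position: [0.4866, -0.2387, 0.071]
tcp_rot: [[0.969, -0.002, 0.246], [-0.246, 0.002, 0.969], [-0.002, -1.0, 0.001]]
force: [0.2, -0.1, -3.0]
opening: 0.728
```

```bash
python3 go.py .4865 -.2425 .051
```

```text
t 26.25 pos [ 0.4866 -0.2387  0.071 ] yaw -14.2 tilt [-0.002  0.002 -1.   ] open 63.3 F [ 0.2 -0.1 -3. ] j6 -24
units dx,dy,dz: [ 0.02  0.5  -0.09]
```

>>> {"method": "drive_tool", "body": {"commands": [{"dx": 0.02, "dy": 0.15, "dz": -0.08, "wx": 0, "wy": 0, "wz": 0, "grip": 58}, {"dx": 0, "dy": 0.15, "dz": 0, "wx": 0, "wy": 0, "wz": 0, "grip": 58}, {"dx": 0, "dy": 0.1, "dz": 0, "wx": 0, "wy": 0, "wz": 0, "grip": 58}, {"dx": 0, "dy": 0.07, "dz": 0, "wx": 0, "wy": 0, "wz": 0, "grip": 58}, {"dx": 0, "dy": 0, "dz": 0, "wx": 0, "wy": 0, "wz": 0, "grip": 58}, {"dx": 0, "dy": 0, "dz": 0, "wx": 0, "wy": 0, "wz": 0, "grip": 58}]}}

```text
time_s: 27.0
position: [0.4874, -0.2429, 0.053]
tcp_rot: [[0.969, 0.0, 0.247], [-0.247, -0.0, 0.969], [0.0, -1.0, -0.0]]
force: [-0.7, -0.1, -2.8]
opening: 0.73
```

```bash
python3 go.py .4865 -.2425 .051
```

```text
t 27.0 pos [ 0.4874 -0.2429  0.053 ] yaw -14.3 tilt [ 0. -0. -1.] open 63.5 F [-0.7 -0.1 -2.8] j6 -24
units dx,dy,dz: [-0.02  0.05  0.  ]
```

>>> {"method": "drive_tool", "body": {"commands": [{"dx": 0, "dy": 0.05, "dz": 0, "wx": 0, "wy": 0, "wz": 0, "grip": 58}, {"dx": 0, "dy": 0.04, "dz": 0, "wx": 0, "wy": 0, "wz": 0, "grip": 58}, {"dx": 0, "dy": 0, "dz": 0, "wx": 0, "wy": 0, "wz": 0, "grip": 58}]}}

```text
time_s: 27.38
position: [0.4874, -0.2429, 0.0501]
tcp_rot: [[0.969, 0.0, 0.247], [-0.247, -0.0, 0.969], [0.0, -1.0, -0.0]]
force: [-0.7, 1.4, 4.9]
opening: 0.728
```

```bash
python3 go.py .4865 -.2425 .051; python3 - <<'E'
from h import *
p,d=imaging.capture("scene"); cv2.imwrite("pics/c7.png",cv2.resize(p[150:270,320:470],None,fx=4,fy=4,interpolation=cv2.INTER_CUBIC)[:,:,::-1])
E
```

```text
t 27.38 pos [ 0.4874 -0.2429  0.0501] yaw -14.3 tilt [ 0. -0. -1.] open 63.3 F [-0.7  1.4  4.9] j6 -24
units dx,dy,dz: [-0.02 -0.02  0.01]
```

View pics/c7.png

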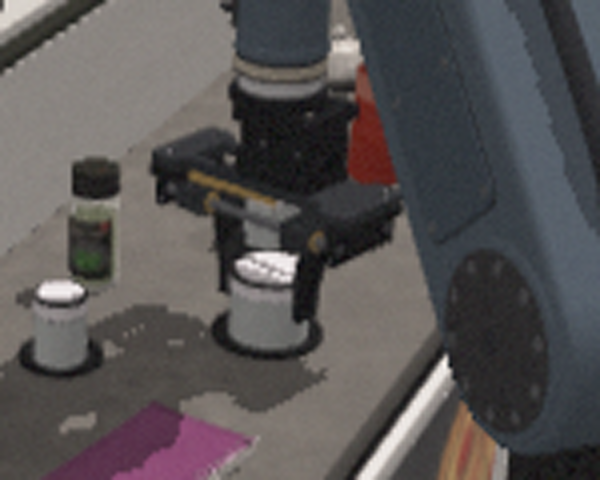

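The large round tin stands in its tray (crop px 267,305) with light contact. I'll release, rise, turn to 2.2°, and go to the large square tin.

>>> {"method": "drive_tool", "body": {"commands": [{"dx": 0, "dy": 0, "dz": 0, "wx": 0, "wy": 0, "wz": 0, "grip": 87}, {"dx": 0, "dy": 0, "dz": 0, "wx": 0, "wy": 0, "wz": 0, "grip": 87}, {"dx": 0, "dy": 0, "dz": 0, "wx": 0, "wy": 0, "wz": 0, "grip": 87}, {"dx": 0, "dy": -0.6, "dz": 0, "wx": 0, "wy": 0, "wz": 0, "grip": 87}, {"dx": 0, "dy": -0.8, "dz": 0, "wx": 0, "wy": 0, "wz": 0, "grip": 87}, {"dx": 0, "dy": -0.8, "dz": 0, "wx": 0, "wy": 0, "wz": 0, "grip": 87}, {"dx": 0, "dy": -0.8, "dz": 0, "wx": 0, "wy": -0.092, "wz": 0, "grip": 87}, {"dx": 0, "dy": 0, "dz": 0, "wx": 0, "wy": -0.092, "wz": 0, "grip": 87}]}}

```text
time_s: 28.42
position: [0.4888, -0.2439, 0.1719]
tcp_rot: [[0.999, 0.005, -0.045], [0.045, -0.004, 0.999], [0.005, -1.0, -0.004]]
force: [0.8, -0.2, -0.1]
opening: 1.003
```

>>> {"method": "drive_tool", "body": {"commands": [{"dx": 0.14, "dy": 0, "dz": 0.95, "wx": 0, "wy": 0, "wz": 0, "grip": 87}, {"dx": 0.14, "dy": 0, "dz": 0.95, "wx": 0, "wy": 0, "wz": 0, "grip": 87}, {"dx": 0.14, "dy": 0, "dz": 0.95, "wx": 0, "wy": 0, "wz": 0, "grip": 87}, {"dx": 0.14, "dy": 0, "dz": 0.95, "wx": 0, "wy": 0, "wz": 0, "grip": 87}, {"dx": 0.14, "dy": 0, "dz": 0.95, "wx": 0, "wy": 0, "wz": 0, "grip": 87}, {"dx": 0.14, "dy": 0, "dz": 0.95, "wx": 0, "wy": 0, "wz": 0, "grip": 87}, {"dx": 0.14, "dy": 0, "dz": 0.95, "wx": 0, "wy": 0, "wz": 0, "grip": 87}, {"dx": 0.14, "dy": 0, "dz": 0.95, "wx": 0, "wy": 0, "wz": 0, "grip": 87}]}}

```text
time_s: 29.42
position: [0.52, 0.0639, 0.1692]
tcp_rot: [[0.999, -0.0, -0.04], [0.04, 0.0, 0.999], [-0.0, -1.0, 0.0]]
force: [-0.1, 0.5, -0.0]
opening: 1.002
```

```bash
python3 go.py .5537 .3685 .16 2.2
```

```text
t 29.43 pos [0.52   0.0639 0.1692] yaw 2.3 tilt [-0.  0. -1.] open 87.1 F [-0.1  0.5 -0. ] j6 -8
units dx,dy,dz: [1.15 0.23 7.57]
wy total 0.001
```

>>> {"method": "drive_tool", "body": {"commands": [{"dx": 0.14, "dy": 0, "dz": 0.95, "wx": 0, "wy": 0, "wz": 0, "grip": 87}, {"dx": 0.14, "dy": 0, "dz": 0.95, "wx": 0, "wy": 0, "wz": 0, "grip": 87}, {"dx": 0.14, "dy": 0, "dz": 0.95, "wx": 0, "wy": 0, "wz": 0, "grip": 87}, {"dx": 0.14, "dy": 0, "dz": 0.95, "wx": 0, "wy": 0, "wz": 0, "grip": 87}, {"dx": 0.14, "dy": 0, "dz": 0.95, "wx": 0, "wy": 0, "wz": 0, "grip": 87}, {"dx": 0.14, "dy": 0, "dz": 0.95, "wx": 0, "wy": 0, "wz": 0, "grip": 87}, {"dx": 0.14, "dy": 0, "dz": 0.95, "wx": 0, "wy": 0, "wz": 0, "grip": 87}, {"dx": 0.14, "dy": 0, "dz": 0.8, "wx": 0, "wy": 0, "wz": 0, "grip": 87}]}}

```text
time_s: 30.42
position: [0.5526, 0.3637, 0.169]
tcp_rot: [[0.999, -0.0, -0.04], [0.04, -0.0, 0.999], [-0.0, -1.0, -0.0]]
force: [0.6, 0.3, -1.2]
opening: 1.001
```

```bash
python3 go.py .5537 .3685 .046 2.2
```

```text
t 30.43 pos [0.5526 0.3637 0.169 ] yaw 2.3 tilt [-0. -0. -1.] open 87.0 F [ 0.6  0.3 -1.2] j6 21
units dx,dy,dz: [0.03 3.07 0.12]
wy total 0.001
```

>>> {"method": "drive_tool", "body": {"commands": [{"dx": 0.03, "dy": 0.3, "dz": 0.1, "wx": 0, "wy": 0, "wz": 0, "grip": 87}, {"dx": 0, "dy": 0.6, "dz": 0, "wx": 0, "wy": 0, "wz": 0, "grip": 87}, {"dx": 0, "dy": 0.6, "dz": 0, "wx": 0, "wy": 0, "wz": 0, "grip": 87}, {"dx": 0, "dy": 0.4, "dz": 0, "wx": 0, "wy": 0, "wz": 0, "grip": 87}, {"dx": 0, "dy": 0, "dz": 0, "wx": 0, "wy": 0, "wz": 0, "grip": 87}]}}

```text
time_s: 31.05
position: [0.5528, 0.365, 0.0915]
tcp_rot: [[0.999, -0.004, -0.039], [0.039, -0.002, 0.999], [-0.004, -1.0, -0.002]]
force: [0.1, -0.1, 0.8]
opening: 0.999
```

```bash
python3 go.py .5537 .3685 .048 2.2
```

```text
t 31.05 pos [0.5528 0.365  0.0915] yaw 2.2 tilt [-0.004 -0.002 -1.   ] open 86.9 F [ 0.1 -0.1  0.8] j6 22
units dx,dy,dz: [0.03 1.09 0.09]
wy total 0.0
```

>>> {"method": "drive_tool", "body": {"commands": [{"dx": 0.01, "dy": 0.4, "dz": 0.08, "wx": 0, "wy": 0, "wz": 0, "grip": 87}, {"dx": 0, "dy": 0.4, "dz": 0, "wx": 0, "wy": 0, "wz": 0, "grip": 87}, {"dx": 0, "dy": 0.28, "dz": 0, "wx": 0, "wy": 0, "wz": 0, "grip": 87}, {"dx": 0, "dy": 0, "dz": 0, "wx": 0, "wy": 0, "wz": 0, "grip": 58}, {"dx": 0, "dy": 0, "dz": 0, "wx": 0, "wy": 0, "wz": 0, "grip": 58}, {"dx": 0, "dy": 0, "dz": 0, "wx": 0, "wy": 0, "wz": 0, "grip": 58}, {"dx": 0, "dy": 0, "dz": 0, "wx": 0, "wy": 0, "wz": 0, "grip": 58}, {"dx": 0, "dy": 0, "dz": 0, "wx": 0, "wy": 0, "wz": 0, "grip": 58}]}}

```text
time_s: 32.05
position: [0.5544, 0.3696, 0.0507]
tcp_rot: [[0.999, 0.001, -0.04], [0.04, 0.0, 0.999], [0.001, -1.0, 0.0]]
force: [-1.3, 0.5, 1.5]
opening: 0.736
```

```bash
python3 go.py .6 .148 .2 -59
```

```text
t 32.05 pos [0.5544 0.3696 0.0507] yaw 2.3 tilt [ 0.001  0.    -1.   ] open 64.0 F [-1.3  0.5  1.5] j6 22
units dx,dy,dz: [ 0.92 -3.73 -5.58]
wy total 0.681
```

Gripped at 64.0 mm. I'll lift to clear the shaker, then turn to -59°.

>>> {"method": "drive_tool", "body": {"commands": [{"dx": 0, "dy": -0.3, "dz": 0, "wx": 0, "wy": 0, "wz": 0, "grip": 58}, {"dx": 0, "dy": -0.5, "dz": 0, "wx": 0, "wy": 0, "wz": 0, "grip": 58}, {"dx": 0, "dy": -0.7, "dz": 0, "wx": 0, "wy": 0, "wz": 0, "grip": 58}, {"dx": 0, "dy": -0.7, "dz": 0, "wx": 0, "wy": 0, "wz": 0, "grip": 58}, {"dx": 0, "dy": -0.7, "dz": 0, "wx": 0, "wy": 0, "wz": 0, "grip": 58}, {"dx": 0, "dy": -0.6, "dz": 0, "wx": 0, "wy": 0, "wz": 0, "grip": 58}, {"dx": 0, "dy": 0, "dz": 0, "wx": 0, "wy": 0.06, "wz": 0, "grip": 58}, {"dx": 0, "dy": 0, "dz": 0, "wx": 0, "wy": 0.1, "wz": 0, "grip": 58}]}}

```text
time_s: 33.05
position: [0.5545, 0.3696, 0.1925]
tcp_rot: [[0.977, 0.002, 0.215], [-0.215, 0.001, 0.977], [0.002, -1.0, 0.002]]
force: [-0.3, 1.1, -1.3]
opening: 0.735
```

>>> {"method": "drive_tool", "body": {"commands": [{"dx": 0, "dy": 0, "dz": 0, "wx": 0, "wy": 0.1, "wz": 0, "grip": 58}, {"dx": 0, "dy": 0, "dz": 0, "wx": 0, "wy": 0.1, "wz": 0, "grip": 58}, {"dx": 0, "dy": 0, "dz": 0, "wx": 0, "wy": 0.1, "wz": 0, "grip": 58}, {"dx": 0, "dy": 0, "dz": 0, "wx": 0, "wy": 0.1, "wz": 0, "grip": 58}, {"dx": 0, "dy": 0, "dz": 0, "wx": 0, "wy": 0.08, "wz": 0, "grip": 58}, {"dx": 0, "dy": 0, "dz": 0, "wx": 0, "wy": 0.04, "wz": 0, "grip": 58}, {"dx": 0, "dy": 0, "dz": 0, "wx": 0, "wy": 0, "wz": 0, "grip": 58}]}}

```text
time_s: 33.92
position: [0.5543, 0.3695, 0.1915]
tcp_rot: [[0.517, 0.001, 0.856], [-0.856, 0.001, 0.517], [0.0, -1.0, 0.001]]
force: [-0.2, 0.2, -1.5]
opening: 0.739
```

```bash
python3 go.py .6 .148 .19 -59
```

```text
t 33.92 pos [0.5543 0.3695 0.1915] yaw -58.9 tilt [ 0.001  0.001 -1.   ] open 64.3 F [-0.2  0.2 -1.5] j6 83
units dx,dy,dz: [ 5.33  0.04 -1.89]
wy total 0.001
```

>>> {"method": "drive_tool", "body": {"commands": [{"dx": 0.4, "dy": 0, "dz": -0.14, "wx": 0, "wy": 0, "wz": 0, "grip": 58}, {"dx": 0.8, "dy": 0, "dz": -0.28, "wx": 0, "wy": 0, "wz": 0, "grip": 58}, {"dx": 0.9, "dy": 0, "dz": -0.32, "wx": 0, "wy": 0, "wz": 0, "grip": 58}, {"dx": 0.9, "dy": 0, "dz": -0.32, "wx": 0, "wy": 0, "wz": 0, "grip": 58}, {"dx": 0.9, "dy": 0, "dz": -0.32, "wx": 0, "wy": 0, "wz": 0, "grip": 58}, {"dx": 0.8, "dy": 0, "dz": -0.28, "wx": 0, "wy": 0, "wz": 0, "grip": 58}, {"dx": 0.55, "dy": 0, "dz": -0.2, "wx": 0, "wy": 0, "wz": 0, "grip": 58}, {"dx": 0, "dy": 0, "dz": 0, "wx": 0, "wy": 0, "wz": 0, "grip": 58}]}}

```text
time_s: 34.92
position: [0.5994, 0.1485, 0.1905]
tcp_rot: [[0.514, 0.0, 0.858], [-0.858, -0.001, 0.514], [0.001, -1.0, 0.0]]
force: [-0.2, -0.7, -1.2]
opening: 0.733
```

```bash
python3 go.py .6005 .148 .053 -59
```

```text
t 34.92 pos [0.5994 0.1485 0.1905] yaw -59.1 tilt [ 0.    -0.001 -1.   ] open 63.7 F [-0.2 -0.7 -1.2] j6 63
units dx,dy,dz: [0.02 3.44 0.02]
wy total -0.001
```

>>> {"method": "drive_tool", "body": {"commands": [{"dx": 0.02, "dy": 0.4, "dz": 0.02, "wx": 0, "wy": 0, "wz": 0, "grip": 58}, {"dx": 0, "dy": 0.6, "dz": 0, "wx": 0, "wy": 0, "wz": 0, "grip": 58}, {"dx": 0, "dy": 0.7, "dz": 0, "wx": 0, "wy": 0, "wz": 0, "grip": 58}, {"dx": 0, "dy": 0.6, "dz": 0, "wx": 0, "wy": 0, "wz": 0, "grip": 58}, {"dx": 0, "dy": 0.4, "dz": 0, "wx": 0, "wy": 0, "wz": 0, "grip": 58}, {"dx": 0, "dy": 0.2, "dz": 0, "wx": 0, "wy": 0, "wz": 0, "grip": 58}, {"dx": 0, "dy": 0.1, "dz": 0, "wx": 0, "wy": 0, "wz": 0, "grip": 58}, {"dx": 0, "dy": 0, "dz": 0, "wx": 0, "wy": 0, "wz": 0, "grip": 58}]}}

```text
time_s: 35.92
position: [0.6003, 0.151, 0.0705]
tcp_rot: [[0.516, 0.001, 0.856], [-0.856, 0.0, 0.516], [0.0, -1.0, 0.001]]
force: [0.1, 0.4, -2.2]
opening: 0.731
```

```bash
python3 go.py .6005 .148 .053 -59
```

```text
t 35.92 pos [0.6003 0.151  0.0705] yaw -58.9 tilt [ 0.001  0.    -1.   ] open 63.6 F [ 0.1  0.4 -2.2] j6 63
units dx,dy,dz: [ 0.07  0.44 -0.03]
wy total 0.001
```

>>> {"method": "drive_tool", "body": {"commands": [{"dx": 0.06, "dy": 0.15, "dz": -0.03, "wx": 0, "wy": 0, "wz": 0, "grip": 58}, {"dx": 0, "dy": 0.12, "dz": 0, "wx": 0, "wy": 0, "wz": 0, "grip": 58}, {"dx": 0, "dy": 0.1, "dz": 0, "wx": 0, "wy": 0, "wz": 0, "grip": 58}, {"dx": 0, "dy": 0.05, "dz": 0, "wx": 0, "wy": 0, "wz": 0, "grip": 58}, {"dx": 0, "dy": 0, "dz": 0, "wx": 0, "wy": 0, "wz": 0, "grip": 58}, {"dx": 0, "dy": 0, "dz": 0, "wx": 0, "wy": 0, "wz": 0, "grip": 58}]}}

```text
time_s: 36.67
position: [0.6003, 0.1483, 0.0534]
tcp_rot: [[0.516, 0.0, 0.856], [-0.856, 0.0, 0.516], [0.0, -1.0, 0.0]]
force: [-0.4, 0.6, -1.9]
opening: 0.737
```

```bash
python3 go.py .6005 .148 .053 -59; python3 - <<'E'
from h import *
p,d=imaging.capture("scene"); cv2.imwrite("pics/c8.png",cv2.resize(p[195:325,200:350],None,fx=4,fy=4,interpolation=cv2.INTER_CUBIC)[:,:,::-1])
E
```

```text
t 36.67 pos [0.6003 0.1483 0.0534] yaw -58.9 tilt [ 0.  0. -1.] open 64.1 F [-0.4  0.6 -1.9] j6 62
units dx,dy,dz: [0.01 0.01 0.  ]
wy total 0.001
```

View pics/c8.png

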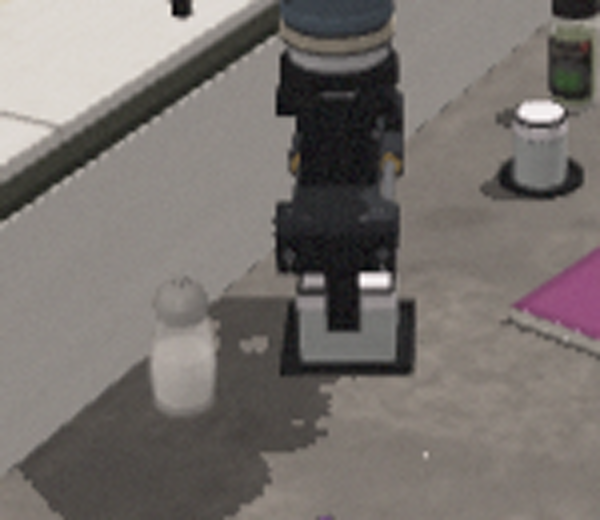

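The large square tin is centred and aligned in its tray (crop px 348,330), and the shaker stands clear at (183,350). I'll seat it, release and rise.

>>> {"method": "drive_tool", "body": {"commands": [{"dx": 0, "dy": 0.04, "dz": 0, "wx": 0, "wy": 0, "wz": 0, "grip": 58}, {"dx": 0, "dy": 0, "dz": 0, "wx": 0, "wy": 0, "wz": 0, "grip": 58}, {"dx": 0, "dy": 0, "dz": 0, "wx": 0, "wy": 0, "wz": 0, "grip": 87}, {"dx": 0, "dy": 0, "dz": 0, "wx": 0, "wy": 0, "wz": 0, "grip": 87}, {"dx": 0, "dy": 0, "dz": 0, "wx": 0, "wy": 0, "wz": 0, "grip": 87}, {"dx": 0, "dy": -0.5, "dz": 0, "wx": 0, "wy": 0, "wz": 0, "grip": 87}, {"dx": 0, "dy": -0.7, "dz": 0, "wx": 0, "wy": 0, "wz": 0, "grip": 87}, {"dx": 0, "dy": -0.8, "dz": 0, "wx": 0, "wy": 0, "wz": 0, "grip": 87}]}}

```text
time_s: 37.72
position: [0.6002, 0.1483, 0.1335]
tcp_rot: [[0.516, 0.0, 0.856], [-0.856, 0.0, 0.516], [0.0, -1.0, 0.0]]
force: [0.8, 0.3, -0.3]
opening: 0.997
```

>>> {"method": "drive_tool", "body": {"commands": [{"dx": 0, "dy": -0.8, "dz": 0, "wx": 0, "wy": 0, "wz": 0, "grip": 87}, {"dx": 0, "dy": -0.8, "dz": 0, "wx": 0, "wy": 0, "wz": 0, "grip": 87}, {"dx": 0, "dy": 0, "dz": -0.8, "wx": 0, "wy": 0, "wz": 0, "grip": 87}, {"dx": 0, "dy": 0, "dz": -0.9, "wx": 0, "wy": 0, "wz": 0, "grip": 87}, {"dx": 0, "dy": 0, "dz": -0.9, "wx": 0, "wy": 0, "wz": 0, "grip": 87}, {"dx": 0, "dy": 0, "dz": 0, "wx": 0, "wy": 0, "wz": 0, "grip": 87}]}}

```text
time_s: 38.48
position: [0.5087, 0.0939, 0.1969]
tcp_rot: [[0.515, -0.001, 0.857], [-0.857, -0.0, 0.515], [-0.001, -1.0, -0.001]]
force: [0.3, 0.3, 0.2]
opening: 0.998
```

```bash
python3 go.py; python3 - <<'E'
from h import *
p,d=imaging.capture("top"); cv2.imwrite("pics/c9.png",p[:,:,::-1]); r=np.zeros(p.shape[:2],bool); r[195:285,235:490]=1
for s in shape("top",(p.min(2)>140)&r,0.058,30): print(*s)
q,_=imaging.capture("scene")
cv2.imwrite("pics/c9.png",np.vstack([cv2.resize(p[150:300,140:500],(800,333)),cv2.resize(q[170:330,200:440],(400,266))[:, :].repeat(2,1)[:, :800]])[:,:,::-1])
E
```

```text
t 38.48 pos [0.5087 0.0939 0.1969] yaw -59.0 tilt [-0.001 -0.    -1.   ] open 86.8 F [0.3 0.3 0.2] j6 57
[410. 260.] [ 487.  -246.7] [57.3 54.8] 89.9 0.82
[470. 231.] [ 562.8 -407.2] [37.  37.9] 75.6 0.87
[362. 215.] [ 607.  -124.7] [33.5 36.1] 45.0 0.76
```

View pics/c9.png

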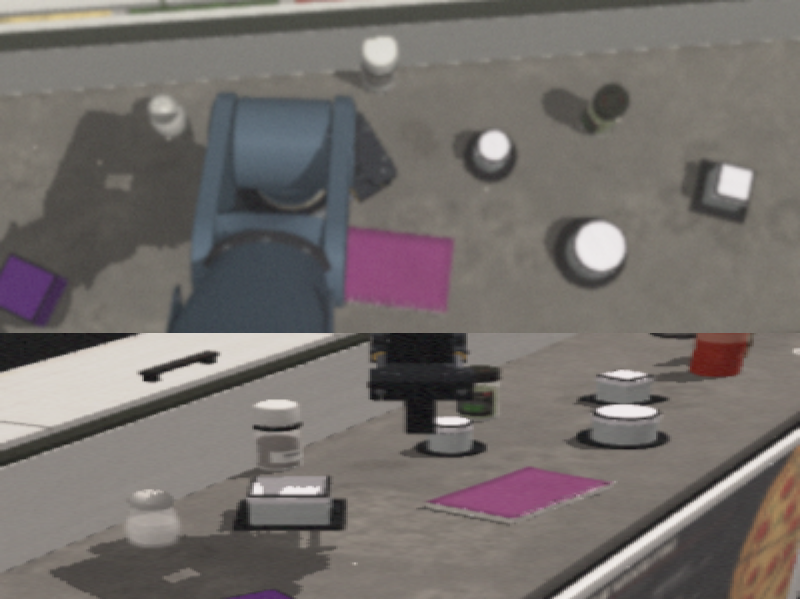

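All four tins stand in their trays within about 4 mm of the tray centres, and both bystanders are upright where they were. The gripper is clear and empty, so I'm handing in.

```bash
python3 -c "
from rig import workorder; print(workorder.hand_in())"
```

```text
the job is handed in; nothing more can be done
None
```

All four tins are standing upright in their own trays, and the job is handed in at about 38.5 s of the 112 s allowed. I moved them one at a time: small round, small square, large round, large square, so each small tin was off before the large one under it was lifted.

- **Position checks:** in the last top view the two small tins were within about 2 mm of their tray centres. The large round tin was about 4 mm off, with 8 mm of play. The small square tin's angle matched its tray to about 1°.
- **Large square tin:** the arm hid it in the last top view, so I did not measure its position after release. The scene view showed it flat and aligned inside its tray, and it was released at the measured tray centre.
- **Bystanders:** the cheese shaker and the spice jar looked upright and unmoved, judged by eye in the pictures.
- **Forces:** the highest force in the readings was about 12 N, when setting down the small round tin.
- **Disagreement between views:** the two cameras first placed the trays up to about 6 mm apart. I put this down to the height I assumed for the tray outline; with that corrected they agreed to about 3 mm, and the later placements fitted.

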